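# Clip on the edge stamp and work its two-stage button

### The arm

A 6-joint arm with a two-finger parallel gripper is mounted at the origin on a cart in front of the work surface, level with it; the furniture and walls round the work are solid. World frame = base frame: x ahead of the robot, y to its left, z up, the work surface at z = 0. Lengths are in m, angles in rad, forces in N, time in s.
With the tool pointing down it reaches from about 0.35 to 0.775 m from the base axis. Payload 7.3 kg.
Tool frame: the origin (TCP) lies midway between the tips of the shut fingers; the grasp point (between the pads) lies 19 mm behind it (robot.grasp_offset is the z of the grasp point in the tool frame, in m); z points along the fingers, y is the direction in which the jaws open and shut (so a half turn about z gives the same grasp; the last joint's range is limited). The gripper opens to 92 mm and grips with 3 to 60 N. Pads are 19 mm wide; open, the fingers measure 130 mm over their backs; the gripper's body (75 mm by 190 mm) begins 47 mm behind the grasp point.
Start: joints at [1.072, 0.342, 1.524, -0, 1.275, -0.146], TCP at [0.181, 0.493, 0.227] pointing down, gripper open.
Joint ranges: [-2.53, 2.53], [-0.77, 2.02], [0.04, 2.7], [-1, 4.14], [0.28, 2.66], [-3.11, 3.11]. Speed limits (rad/s): [2.57, 2.57, 3.14, 3.14, 3.14, 3.14].

### API

Orientations are given as [roll, pitch, yaw] about the fixed x, y, z axes, in that order (R = Rz(yaw) Ry(pitch) Rx(roll)).
In Python, from cell import observe, imaging, workorder, robot gives the robot as it stands. The module is installed in compiled form; this text tells all that it offers.
- The arm moves only by the tool send_rows, never from a script. Its argument "series" is a list of rows, each a list of 7 numbers: the shift along the tool's x, y, z in m, then the turn, a rotation vector about the tool's x, y, z in rad, then the closure, from 0 (fully open) to 1 (shut). A call has 1 to 5 rows; each row shifts and turns the commanded pose from where the row before left it, along the tool's axes as they then stand; what a row does not reach is not made up. A row lasts 1/12 s, in which the tool goes at most 41.7 mm and 7.16 degrees, less where a joint would pass 70% of its speed; a pose out of reach is approached as far as the arm can. A call is refused whole if a number of a shift passes 0.0417 or a number of a turn 0.125, either way. A call with a gripper value outside its range is refused whole. The fingers move at their own pace and stop on an object; "newtons" is the grip in N (left out, the last holds). Time passes only in rows, so rows that do not move let the fingers close. It gives the time, the measured TCP pose, the force and the opening at its end, in the units of the state.
- observe(): the state, without advancing time (a new reading comes with each control period).
- imaging.read_camera(name): name is "side" or "top"; returns a dict with "color" (420x560x3 uint8, red, green, blue), "range_z" (420x560 float32, m along the optical axis (not along the pixel's ray), 0 where there is no reading), "vfov" (degrees; the focal length in pixels is half the picture's height over the tangent of half this angle, whatever the lens; pixels are square), "cx", "cy" (the principal point, pixels), "dist_coeffs" ([k1, k2, p1, p2, k3] as OpenCV has them; the pictures are not rectified), "T" (4x4, takes a point from camera to world coordinates). Camera axes: x right, y down, z forward; pixel columns grow to the right and rows downward; lengths in m; the calibration is good to about 2 mm. A picture is of the moment at which its call begins.
- workorder.hand_in(): hands the job in, once; it reports no verdict.
The state is a dict: "time": time; "qpos": joint angles; "qvel": joint speeds; "joint_efforts": joint torques, N m; "tool_pos": TCP position; "tool_rot": TCP orientation; "contact_force": force on the tool from outside, world axes, zero at the start; "torque": the same for the moment, N m; "opening": finger opening in m.
Only numpy, scipy, OpenCV 4.12 (cv2) and the standard library are available. Lean on these libraries where they do the work, as an engineer would, in place of code of your own. Each camera call takes 0.05 s, during which the arm holds its last target.

### The job

Take the clip-on edge stamp out of its wooden dock, clip it upright onto the free front edge of the standing pattern board, pushed in until the board's edge meets the stop inside its jaws and with its sole on the table, and let go of it. Then press its red button down to the halfway stop, pause there for about a second, and press it all the way down to print; finally let the button come back up and leave the stamp clipped on. Do not press past halfway unless the stamp is clipped on the board, and leave the tape, sanding block and beeswax where they are.

Things in the scene. Friction and masses are not known exactly. Their poses are not given: they have to be found in the camera images.
- edge_stamp: clip-on edge stamp, loose, about 0.35 kg, 140 mm long: two levers like a clothes peg standing with its hinge pin upright. Origin on the pin, under the steel sole; x points to the jaw tips, z up. At rest the two levers lie symmetrically about a line turned +0.05 rad from x; with the jaws fully open, about a line turned -0.12 rad from x. Sole x -30 to +26, y +-18 mm; the levers clear the table by 8 mm
- stamp_handles (a point): midway between the two ribbed blue handles (x -55, z 22 mm). They run from x -5 to -78 mm, z 8 to 36 mm; outer faces here 51 mm apart at rest. Squeezing them together opens the jaws: 8 N here to begin, 13 N to reach the stop, where they are parallel and 32 mm apart. Let go, they spring back
- stamp_mouth (a point): middle of the face of the stop inside the jaws (x +26, z 22 mm), which the board's edge must meet. Rubber pads x 38 to 62 mm, z 9 to 35 mm; open they gape 15 mm (inner end) to 21 mm (tips); let go on a 6 mm board they clamp with 10 N. At rest the square tips are shut and do not ride onto an edge by pushing
- stamp_housing (a point): centre of the grey housing over the pin, 34 x 34 mm, sides along the stamp's x and y, 36 to 54 mm above the sole; the stamp can be lifted by it, but gripping it does not open the jaws
- stamp_jaw (a joint): opening of the jaws: 0 shut (rest), 0.10 clamped on the 6 mm board with its x along the board, 0.34 fully open (rad)
- button_top (a point): centre of the top of the round red button, 26 mm across, 70 mm above the sole when up. It goes straight down 5 mm to the halfway stop and another 5 mm to the bottom
- first_stage (a joint): first half of the button's travel: 0 up, 0.005 m at the halfway stop; a soft spring, 1.6 N at first to 3.6 N
- second_stage (a joint): second half of the button's travel: 0 until more than 10 N is put on the button, 0.005 m fully down at 15 N; springs back when let go. So any force of 4 to 9 N rests on the halfway stop
- dock: fixed wooden dock, open at top and front (+x). Walls 10 mm thick, 46 mm high, x -23 to -97, y to +-48 mm, stand about 5 mm beside the stamp's handles, so fingers cannot reach these there. At the start the stamp stands in it, origin on the dock's origin (on the table), housing and jaws outside; it lifts straight up out
- pattern_board: plywood pattern board held upright in a fixed dark wooden stand. Origin on the table under the middle of the board's free front edge; x points from that edge into the board. Board 6 mm thick (y), z 4 to 58 mm, free for x 0 to 75 mm, then the stand (x 75 to 125 mm, y +-39 mm, 46 mm high)
- board_edge (a point): middle of the board's free front edge, 22 mm above the table
- tape_white: roll of white tape lying flat, 76 mm across, 36 mm high; origin under its centre
- sanding_block: blue sanding block, 85 x 35 x 28 mm; origin under its centre
- beeswax: yellow beeswax puck, 48 mm across, 16 mm high; origin under its centre
Not all that is in view belongs to the job. There is more than one size of the edge_stamp; the job needs the smaller.

How it is judged:
By the outcome, as a careful person would: the job done as asked, in the order asked, and still so for the second after the job is handed in, with the robot touching nothing.
It also fails if it takes over 64 s, if anything falls off the work surface, if the arm or the gripper's body presses on something with over 40 N, if the wrist force passes 120 N, or if a joint passes its speed limit or range.

## Working session

There is one attempt and no reset: what is moved stays moved. The work goes in short steps, Python scripts to look and compute and a tool call to move; the robot and the scene stay as the last step left them, time stands still between calls to the robot, and variables do not carry over. Pictures are saved under pics/ and viewed, and the job is handed in when it is done.

Besides the shell and the picture viewer there is one more tool, called after "Emit:" in YAML: its name, and indented under it one key for each argument. send_rows: Moves the arm, as the interface text tells. Its arguments: {"type":"object","properties":{"series":{"type":"array","items":{"type":"array","items":{"type":"number"}}},"newtons":{"type":"number"}},"required":["series"]}

```bash
mkdir -p pics; ls
python3 - <<'E'
from cell import observe, imaging, workorder, robot
import cv2,numpy as np
print(observe()); print([a for a in dir(robot) if a[0]!='_'], robot.grasp_offset)
for n in("side","top"):
    d=imaging.read_camera(n)
    cv2.imwrite(f"pics/{n}0.png",d["color"][:,:,::-1]); np.savez(f"{n}0.npz",**d)
    print(n,d["vfov"],d["cx"],d["cy"],d["dist_coeffs"],np.round(d["T"],4).tolist())
E
```

```text
pics
{'time': 0.0, 'qpos': array([ 1.07198944e+00,  3.42730679e-01,  1.52500231e+00, -3.37759997e-06,
        1.27539207e+00, -1.45993911e-01]), 'qvel': array([-0.00045303,  0.00117503,  0.00120702,  0.00079451,  0.00060324,
        0.00129496]), 'joint_efforts': array([ 1.43745830e-03, -4.31231368e+01, -2.44228417e+01,  7.18742958e-02,
        5.57643129e-02, -1.11974286e-04]), 'tool_pos': array([0.18119221, 0.49231685, 0.22604596]), 'tool_rot': array([-3.14007608e+00, -2.19731861e-04,  2.78878049e+00]), 'contact_force': array([-0.36891103,  0.01298932,  0.04577266]), 'torque': array([ 0.04001196, -0.05365082, -0.02106993]), 'opening': 0.09202502366842714}
['IKError', 'grasp_offset'] -0.0188
side 55.19555728519039 283.41192188325806 212.49756423206904 [-0.03824586  0.          0.          0.          0.        ] [[0.9444, -0.2326, 0.2322, 0.301], [-0.328, -0.6202, 0.7126, -0.4181], [-0.0218, -0.7492, -0.662, 0.7207], [0.0, 0.0, 0.0, 1.0]]
top 55.51416252410351 281.7516224664331 207.89707490933395 [0.03220134 0.         0.         0.         0.        ] [[-0.0082, -0.9693, 0.2457, 0.3111], [-1.0, 0.0074, -0.0043, 0.257], [0.0023, -0.2458, -0.9693, 1.0833], [0.0, 0.0, 0.0, 1.0]]
```

View pics/side0.png

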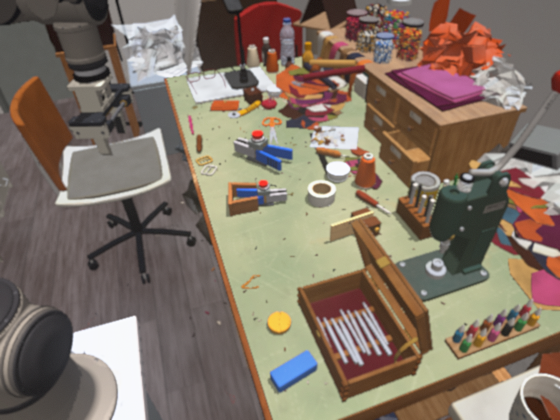

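View pics/top0.png

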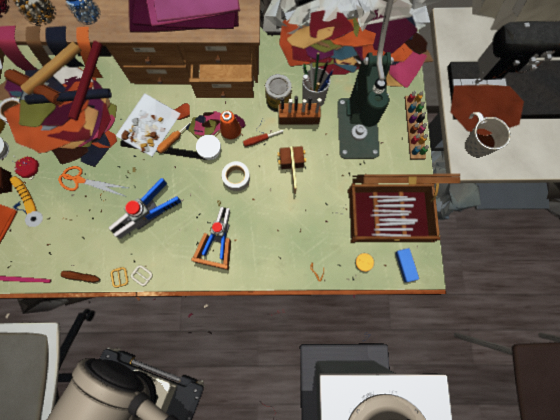

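Candidates for the stamp: the docked one with a red button at top (217,228) / side (263,184), and the loose bigger one at top (133,208) / side (257,135). The docked one is smaller. I'll check it in close crops.

Run:
```python
import cv2,numpy as np
for n,(r0,r1,c0,c1) in {"top":(130,280,170,320),"side":(170,280,210,400)}.items():
    im=np.load(f"{n}0.npz")["color"][r0:r1,c0:c1,::-1]
    s=4
    cv2.imwrite(f"pics/{n}0c.png",cv2.resize(im,None,fx=s,fy=s,interpolation=cv2.INTER_CUBIC))
```

```text
(no output)
```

View pics/top0c.png

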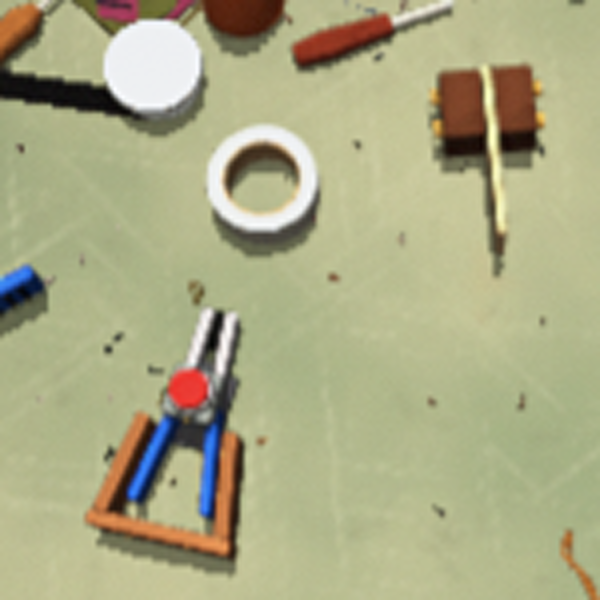

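View pics/side0c.png

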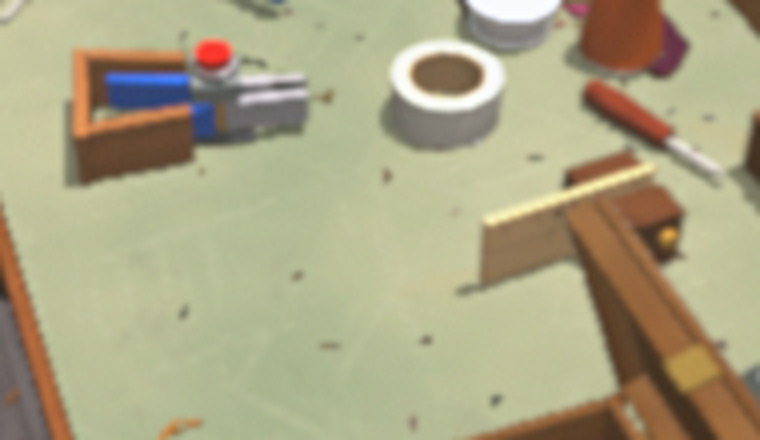

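```bash
cat > h.py <<'E'
import cv2,numpy as np
def load(n,i=0):
    d=dict(np.load(f"{n}{i}.npz")); return d
def snap(i):
    from cell import imaging
    for n in("side","top"):
        d=imaging.read_camera(n); np.savez(f"{n}{i}.npz",**d)
        cv2.imwrite(f"pics/{n}{i}.png",d["color"][:,:,::-1])
def K(d):
    h=d["color"].shape[0]; f=h/2/np.tan(np.radians(float(d["vfov"]))/2)
    return np.array([[f,0,float(d["cx"])],[0,f,float(d["cy"])],[0,0,1]])
def rays(d,px):
    px=np.asarray(px,float).reshape(-1,1,2)
    u=cv2.undistortPoints(px,K(d),d["dist_coeffs"].astype(float)).reshape(-1,2)
    r=np.c_[u,np.ones(len(u))]; T=d["T"]
    return T[:3,3],r@T[:3,:3].T
def plane(d,px,z):
    o,r=rays(d,px); s=(z-o[2])/r[:,2]; return o+r*s[:,None]
def cloud(d):
    h,w=d["range_z"].shape; v,u=np.mgrid[:h,:w]
    o,r=rays(d,np.c_[u.ravel(),v.ravel()]); return (o+r*d["range_z"].reshape(-1,1)).reshape(h,w,3)
def proj(d,P):
    Ti=np.linalg.inv(d["T"]); rv,_=cv2.Rodrigues(Ti[:3,:3])
    return cv2.projectPoints(np.asarray(P,float).reshape(-1,1,3),rv,Ti[:3,3],K(d),d["dist_coeffs"].astype(float))[0].reshape(-1,2)
def tri(d1,p1,d2,p2):
    o1,r1=rays(d1,[p1]);o2,r2=rays(d2,[p2]);r1=r1[0];r2=r2[0]
    A=np.c_[r1,-r2]; s=np.linalg.lstsq(A,o2-o1,rcond=None)[0]
    a=o1+s[0]*r1;b=o2+s[1]*r2; return (a+b)/2,np.linalg.norm(a-b)
def hsv(d): return cv2.cvtColor(d["color"],cv2.COLOR_RGB2HSV)
def box(m,r0,r1,c0,c1):
    k=np.zeros_like(m,bool); k[r0:r1,c0:c1]=1; return m&k
def cen(m):
    v,u=np.nonzero(m); return np.array([u.mean(),v.mean()])
E
python3 - <<'E'
from h import *
s,t=load("side"),load("top")
B={}
for n,d,b in(("top",t,(215,245,200,235)),("side",s,(175,195,250,280))):
    H=hsv(d); m=((H[...,0]<8)|(H[...,0]>172))&(H[...,1]>150)&(H[...,2]>110)
    m=box(m,*b); B[n]=cen(m); print(n,m.sum(),B[n], np.median(cloud(d)[m],0))
print("button tri",tri(t,B["top"],s,B["side"]), plane(t,[B["top"]],.07),plane(s,[B["side"]],.07))
C=cloud(t)
# table height check
print("table z",C[200,265:275,2], cloud(s)[250,240:250,2])
# stuff
np.set_printoptions(precision=3,suppress=True)
for nm,b in(("stamp",(200,275,185,240)),("board",(140,205,270,310))):
    P=C[b[0]:b[1],b[2]:b[3]]
    m=P[...,2]>.02
    print(nm); 
    z=P[...,2]
    for r in range(0,z.shape[0],2): print(b[0]+r,' '.join('%2d'%max(0,round(x*1000)) if x>.008 else ' .' for x in z[r]))
E
```

```text
top 74 [216.7027027  226.90540541] [0.51846059 0.42050215 0.06997645]
side 47 [262.74468085 183.        ] [0.51727395 0.41587888 0.06834786]
button tri (array([0.51919114, 0.42219   , 0.06383859]), np.float64(0.0012284010602841536)) [[0.51855266 0.42114241 0.07      ]] [[0.5165132  0.41423278 0.07      ]]
table z [-1.46729545e-03  3.72417894e-04  3.26490640e-04 -2.92148187e-03
 -3.96390521e-04  1.51791102e-04  1.64728401e-04 -5.15484585e-06
 -1.12798726e-03 -1.01971308e-04] [ 7.46629205e-04 -1.43910358e-03 -7.34356726e-04 -1.55754124e-03
  2.01674941e-04 -2.17790038e-03  3.49112364e-04 -1.04215743e-03
 -3.67354199e-05 -5.31667316e-04]
stamp
200  .  .  .  .  .  .  .  .  .  .  .  .  .  .  .  .  .  .  .  .  .  .  .  .  .  .  .  .  .  .  .  .  .  .  .  .  .  .  .  .  .  .  .  .  .  .  .  .  .  .  .  .  .  .  .
202  .  .  .  .  .  .  .  .  .  .  .  .  .  .  .  .  .  .  .  .  .  .  .  .  .  .  .  .  .  .  .  .  .  .  .  .  .  .  .  .  .  .  .  .  .  .  .  .  .  .  .  .  .  .  .
204  .  .  .  .  .  .  .  .  .  .  .  .  .  .  .  .  .  .  .  .  .  .  .  .  .  .  .  .  .  .  .  .  .  .  .  .  
[... 9400 characters left out ...]
  .  .  .  .  .  .  .  .  .  .  .  .  .  .  .  .  .  .  .  .  .  .  .  .  .  .
196  .  .  .  .  .  .  .  .  .  .  .  .  .  .  .  .  .  .  .  .  .  .  .  .  .  .  .  .  .  .  .  .  .  .  .  .  .  .  .  .
198  .  .  .  .  .  .  .  .  .  .  .  .  .  .  .  .  .  .  .  .  .  .  .  .  .  .  .  .  .  .  .  .  .  .  .  .  .  .  .  .
200  .  .  .  .  .  .  .  .  .  .  .  .  .  .  .  .  .  .  .  .  .  .  .  .  .  .  .  .  .  .  .  .  .  .  .  .  .  .  .  .
202  .  .  .  .  .  .  .  .  .  .  .  .  .  .  .  .  .  .  .  .  .  .  .  .  .  .  .  .  .  .  .  .  .  .  .  .  .  .  .  .
204  .  .  . 1083  .  .  .  .  .  .  .  .  .  .  .  .  .  .  .  .  .  .  .  .  .  .  .  .  .  .  .  .  .  .  .  .  .  .  .  .
```

Run:
```python
from h import *
np.set_printoptions(precision=4,suppress=True)
s,t=load("side"),load("top")
for n,d,bd,bb in(("top",t,(200,275,185,240),(140,205,270,310)),("side",s,(170,225,215,300),(200,260,320,390))):
    C=cloud(d);H=hsv(d);z=C[...,2]
    wood=(H[...,0]>4)&(H[...,0]<22)&(H[...,1]>110)
    m=box(wood&(z>.04)&(z<.052),*bd)
    m=m.astype(np.uint8); m=cv2.connectedComponents(m)[1]; 
    ids,c=np.unique(m[m>0],return_counts=True); k=np.isin(m,ids[c>8])
    P=C[k]; v,u=np.nonzero(k); P=plane(d,np.c_[u,v],.046)
    r=cv2.minAreaRect(P[:,:2].astype(np.float32)); print(n,"dock",k.sum(),r,cv2.boxPoints(r).tolist())
    # board top
    m=box((z>.052)&(z<.064),*bb); v,u=np.nonzero(m); Q=plane(d,np.c_[u,v],.058)
    vx,vy,x0,y0=cv2.fitLine(Q[:,:2].astype(np.float32),cv2.DIST_HUBER,0,.01,.01).ravel()
    e=np.array([vx,vy])*np.sign(vx); a=(Q[:,:2]-[x0,y0])@e
    print(n,"board",m.sum(),"yaw",np.arctan2(e[1],e[0]),"front",np.array([x0,y0])+e*a.min(),"back",np.array([x0,y0])+e*a.max(), a.max()-a.min())
    # jaws & blue
    blue=(H[...,0]>100)&(H[...,0]<125)&(H[...,1]>150)
    m=box(blue&(z>.03)&(z<.042),*bd); v,u=np.nonzero(m);Q=plane(d,np.c_[u,v],.036)
    print(n,"blue",m.sum(),Q.mean(0))
    red=((H[...,0]<8)|(H[...,0]>172))&(H[...,1]>150)
    b=(210,245,195,240) if n=="top" else (172,196,245,282)
    m=box(red&(z>.066)&(z<.075),*b);print(n,"button",m.sum(),plane(d,[cen(m)],.07))
    v,u=np.nonzero(m);pp=plane(d,np.c_[u,v],.07);print(pp.min(0),pp.max(0))
```

```text
top dock 338 ((0.46224671602249146, 0.43452924489974976), (0.09474976360797882, 0.0793403908610344), 76.6323471069336) [[0.41269832849502563, 0.3976095914840698], [0.48988908529281616, 0.3792662024497986], [0.5117951035499573, 0.4714488983154297], [0.43460434675216675, 0.4897922873497009]]
top board 98 yaw 0.08709002 front [0.6284 0.2163] back [0.7468 0.2266] 0.1188277540882385
top blue 135 [0.477  0.4313 0.036 ]
top button 69 [[0.5192 0.4215 0.07  ]]
[0.5078 0.41   0.07  ] [0.5289 0.4334 0.07  ]
side dock 245 ((0.4601655602455139, 0.4280920922756195), (0.09646034985780716, 0.07476891577243805), 76.78760528564453) [[0.4127471446990967, 0.38968324661254883], [0.4855368733406067, 0.3725939393043518], [0.5075839757919312, 0.4665009379386902], [0.43479424715042114, 0.4835902452468872]]
side board 132 yaw 0.079605296 front [0.624  0.2102] back [0.7443 0.2198] 0.1207062536099947
side blue 55 [0.4796 0.4399 0.036 ]
side button 45 [[0.5167 0.4148 0.07  ]]
[0.5059 0.4014 0.07  ] [0.5273 0.4287 0.07  ]
```

```bash
cat >> h.py <<'E'
from scipy.spatial.transform import Rotation as Ro
def to(x,y,z,yaw,show=True):
    from cell import observe
    o=observe(); R=Ro.from_euler("xyz",o["tool_rot"]); Rt=Ro.from_euler("xyz",[np.pi,0,yaw])
    d=R.inv().apply(np.array([x,y,z])-o["tool_pos"]); w=(R.inv()*Rt).as_rotvec()
    print("t %.2f pos"%o["time"],np.round(o["tool_pos"],4),"rot",np.round(o["tool_rot"],4),"F",np.round(o["contact_force"],2),"open %.4f"%o["opening"])
    print("shift mm",np.round(d*1000,1),"turn",np.round(w,4))
E
python3 -c "
from h import *
to(.519,.419,.13,2.909)"
```

```text
t 0.10 pos [0.1812 0.4924 0.2261] rot [-3.1403e+00 -2.0000e-04  2.7888e+00] F [-0.2   0.06 -0.85] open 0.0919
shift mm [-342.4   48.    96. ] turn [-0.0013 -0.0003 -0.1202]
```

Emit:
send_rows:
  series:
    - [-0.0342,0.0048,0,0,0,0,0]
    - [-0.0342,0.0048,0,0,0,0,0]
    - [-0.0342,0.0048,0,0,0,0,0]
    - [-0.0342,0.0048,0,0,0,0,0]
    - [-0.0342,0.0048,0,0,0,0,0]

```text
time: 0.52
tool_pos: [0.3514, 0.4554, 0.2264]
tool_rot: [-3.141, -0.0, 2.789]
contact_force: [-0.0, 0.3, -0.3]
opening: 0.092
```

Emit:
send_rows:
  series:
    - [-0.0342,0.0048,0.01,0,0,0,0]
    - [-0.0342,0.0048,0.02,0,0,0,0]
    - [-0.0342,0.0048,0.02,0,0,0,0]
    - [-0.0342,0.0048,0.02,0,0,0,0]
    - [-0.0342,0.0048,0.02,0,0,0,0]

```text
time: 0.93
tool_pos: [0.5203, 0.4188, 0.1352]
tool_rot: [-3.141, -0.001, 2.789]
contact_force: [-0.4, 1.0, 1.0]
opening: 0.092
```

Emit:
send_rows:
  series:
    - [0,0,0,0,0,-0.12,0]
    - [0,0,0,0,0,0,0.3]
    - [0,0,0,0,0,0,0.3]
    - [0,0,0,0,0,0,0.3]

```text
time: 1.27
tool_pos: [0.5183, 0.4202, 0.1375]
tool_rot: [3.141, 0.0, 2.907]
contact_force: [-0.0, -0.7, 0.6]
opening: 0.0766
```

Run:
```python
from h import *
snap(1)
to(.519,.419,.13,2.909)
for n,(r0,r1,c0,c1) in {"top":(150,275,150,300),"side":(90,220,190,340)}.items():
    im=load(n,1)["color"][r0:r1,c0:c1,::-1]
    cv2.imwrite(f"pics/{n}1c.png",cv2.resize(im,None,fx=4,fy=4,interpolation=cv2.INTER_CUBIC))
```

```text
t 1.37 pos [0.5182 0.4205 0.1381] rot [3.1401e+00 1.1000e-03 2.9084e+00] F [-0.34 -0.04  0.65] open 0.0681
shift mm [-1.1 -1.3  8.1] turn [ 0.0014  0.0011 -0.0006]
```

View pics/top1c.png

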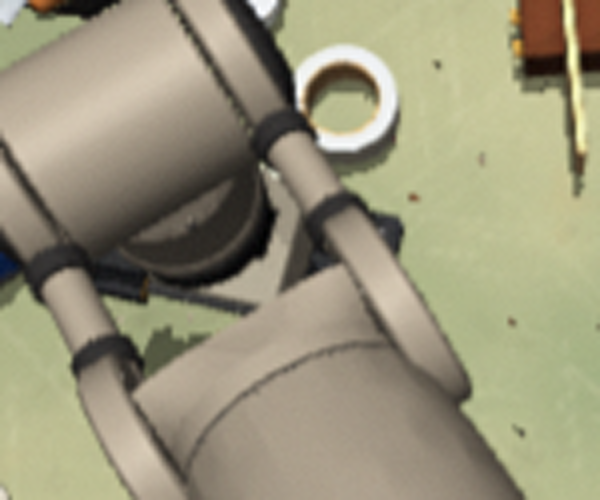

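View pics/side1c.png

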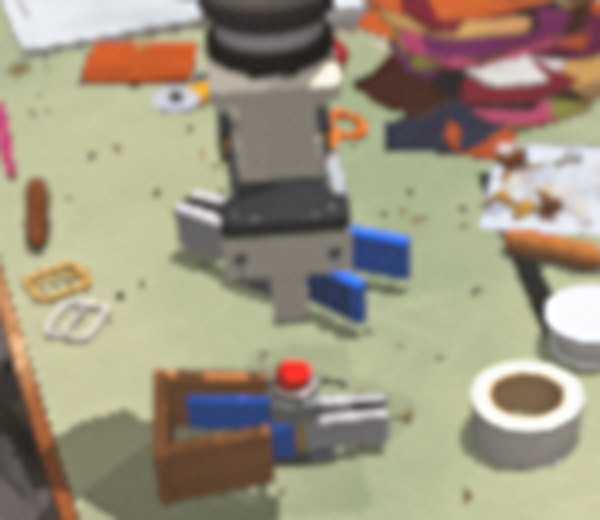

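Run:
```python
from h import *
np.set_printoptions(precision=4,suppress=True)
s=load("side",1)
print(proj(s,[.506,.369,.138]), plane(s,[[262.7,170.5]],.138))
C=cloud(s)
for r in range(160,174): print(r,C[r,258:270,1].round(3),s["color"][r,255:272].mean(1).round().astype(int))
print(C[160:170,259:267].reshape(-1,3).mean(0))
```

```text
[[262.475  172.3838]] [[0.5089 0.3765 0.138 ]]
160 [0.366 0.364 0.364 0.364 0.367 0.361 0.363 0.363 0.359 0.571 0.569 0.562] [ 79  85  98 115 119 119 119 120 121 119 117 102  70  59  65  59  60]
161 [0.366 0.364 0.365 0.363 0.366 0.362 0.363 0.361 0.363 0.57  0.568 0.567] [ 67  74  93 114 121 120 121 119 121 121 119 105  76  59  63  59  59]
162 [0.366 0.367 0.368 0.364 0.362 0.36  0.361 0.362 0.363 0.568 0.57  0.564] [ 76  76  90 113 121 120 121 119 120 122 122 114  83  61  61  60  60]
163 [0.367 0.366 0.363 0.364 0.365 0.364 0.363 0.365 0.36  0.571 0.565 0.57 ] [ 99  90  96 112 120 121 120 120 121 121 123 115  82  60  61  60  61]
164 [0.366 0.366 0.366 0.365 0.363 0.366 0.363 0.363 0.363 0.574 0.569 0.566] [116 108 108 117 122 119 120 120 119 121 121 116  95  73  65  59  59]
165 [0.368 0.368 0.366 0.364 0.365 0.364 0.362 0.364 0.362 0.59  0.568 0.559] [142 133 130 125 122 120 120 121 119 120 122 126 122 109  93  74  64]
166 [0.366 0.364 0.367 0.365 0.363 0.364 0.363 0.363 0.36  0.583 0.585 0.582] [169 165 155 136 122 120 121 120 121 119 122 130 139 142 128 107  90]
167 [0.368 0.368 
[... 354 characters left out ...]
8] [179 178 166 139 118 112 114 112 112 111 109 109 108 110 106 112 118]
170 [0.371 0.37  0.371 0.371 0.373 0.371 0.369 0.372 0.371 0.56  0.566 0.562] [179 176 165 138 118 112 116 118 119 124 125 127 129 127 114 110 108]
171 [0.568 0.567 0.569 0.563 0.565 0.564 0.565 0.56  0.558 0.559 0.559 0.557] [177 176 171 155 143 140 147 151 155 158 163 165 165 157 137 118 109]
172 [0.564 0.56  0.561 0.56  0.561 0.557 0.557 0.557 0.553 0.553 0.555 0.554] [177 176 176 171 168 169 169 172 174 176 179 178 180 173 160 140 132]
173 [ 0.559 -0.418  0.558  0.555  0.553  0.551  0.552  0.55   0.548  0.551
  0.545  0.548] [179 177 177 177 176 175 176 178 177 177 179 179 179 179 173 168 164]
[0.5062 0.3642 0.1646]
```

```bash
python3 -c "
from h import *
to(.518,.416,.038,2.909)"
```

```text
t 1.37 pos [0.5182 0.4205 0.1381] rot [3.1401e+00 1.1000e-03 2.9084e+00] F [-0.34 -0.04  0.65] open 0.0681
shift mm [ -0.7  -4.5 100.1] turn [ 0.0014  0.0011 -0.0006]
```

Emit:
send_rows:
  series:
    - [-0.0005,-0.0045,0.03,0,0,0,0.3]
    - [0,0,0.03,0,0,0,0.3]
    - [0,0,0.02,0,0,0,0.3]
    - [0,0,0.01,0,0,0,0.3]
    - [0,0,0,0,0,0,0.3]
  newtons: 30

```text
time: 1.78
tool_pos: [0.5168, 0.4149, 0.045]
tool_rot: [-3.139, -0.003, 2.909]
contact_force: [-0.4, -0.2, -0.8]
opening: 0.0645
```

```bash
python3 -c "
from h import *
snap(2)
to(.518,.416,.038,2.909)
im=load('side',2)['color'][110:220,190:340,::-1]
cv2.imwrite('pics/side2c.png',cv2.resize(im,None,fx=5,fy=5,interpolation=cv2.INTER_CUBIC))
"
```

```text
t 1.88 pos [0.5187 0.4159 0.0481] rot [3.1401e+00 1.3000e-03 2.9090e+00] F [ 0.17 -0.33  0.75] open 0.0640
shift mm [ 0.7 -0.  10.1] turn [ 0.0015  0.0013 -0.    ]
```

View pics/side2c.png

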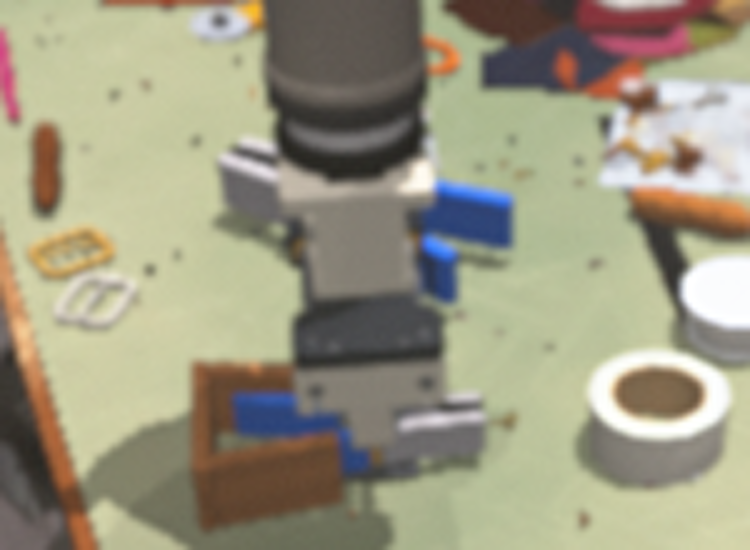

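The near fingertip, at about (263,199) in the full picture, is clear of the dock wall end and beside the housing. Next: down 10 mm and close.

Emit:
send_rows:
  series:
    - [0,0,0.01,0,0,0,0.3]
    - [0,0,0,0,0,0,0.45]
    - [0,0,0,0,0,0,0.55]
    - [0,0,0,0,0,0,0.7]
    - [0,0,0,0,0,0,0.8]
  newtons: 30

```text
time: 2.3
tool_pos: [0.5189, 0.4158, 0.0376]
tool_rot: [3.139, 0.001, 2.909]
contact_force: [0.8, 5.4, 2.8]
opening: 0.0418
```

Emit:
send_rows:
  series:
    - [0,0,0,0,0,0,0.9]
    - [0,0,0,0,0,0,0.9]
    - [0,0,0,0,0,0,0.9]

```text
time: 2.55
tool_pos: [0.5193, 0.4162, 0.038]
tool_rot: [3.139, 0.002, 2.909]
contact_force: [1.5, 5.3, 5.0]
opening: 0.0343
```

```bash
python3 -c "
from h import *
to(.518,.416,.138,2.909)"
```

```text
t 2.55 pos [0.5193 0.4162 0.038 ] rot [3.1385e+00 2.2000e-03 2.9089e+00] F [1.5  5.26 5.04] open 0.0343
shift mm [   1.    -0.2 -100. ] turn [ 0.0031  0.0022 -0.0001]
```

Emit:
send_rows:
  series:
    - [0,0,-0.01,0,0,0,0.9]
    - [0,0,-0.02,0,0,0,0.9]
    - [0,0,-0.025,0,0,0,0.9]
    - [0,0,-0.03,0,0,0,0.9]
    - [0,0,-0.03,0,0,0,0.9]

```text
time: 2.97
tool_pos: [0.5169, 0.4135, 0.1508]
tool_rot: [-3.136, -0.004, 2.909]
contact_force: [0.3, 0.6, -5.1]
opening: 0.0344
```

```bash
python3 -c "
from h import *
snap(3)
to(.518,.416,.138,2.909)
im=load('side',3)['color'][70:220,190:340,::-1]
cv2.imwrite('pics/side3c.png',cv2.resize(im,None,fx=4,fy=4,interpolation=cv2.INTER_CUBIC))
im=load('top',3)['color'][130:280,170:320,::-1]
cv2.imwrite('pics/top3c.png',cv2.resize(im,None,fx=4,fy=4,interpolation=cv2.INTER_CUBIC))
"
```

```text
t 3.07 pos [0.52   0.4155 0.1565] rot [3.1374 0.0053 2.9087] F [ 1.03  1.07 -3.42] open 0.0344
shift mm [ 2.2 -0.1 18.5] turn [ 0.0042  0.0053 -0.0002]
```

View pics/side3c.png

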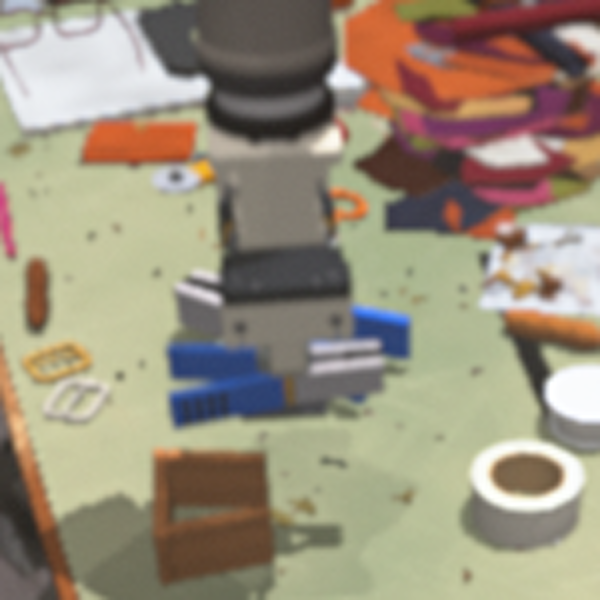

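View pics/top3c.png

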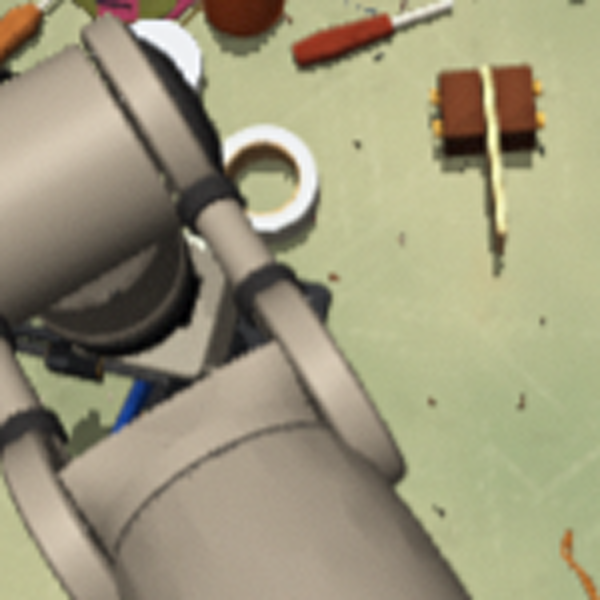

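Emit:
send_rows:
  series:
    - [0,0,0,0,0,-0.106,0.9]
    - [0,0,0,0,0,-0.106,0.9]
    - [0,0,0,0,0,-0.106,0.9]
    - [0,0,0,0,0,0,0.9]

```text
time: 3.4
tool_pos: [0.5171, 0.4137, 0.1491]
tool_rot: [-3.138, -0.005, -3.053]
contact_force: [-0.4, 0.2, -4.1]
opening: 0.0339
```

```bash
python3 -c "
from h import *
to(.549,.2137,.06,3.226)"
```

```text
t 3.40 pos [0.5171 0.4137 0.1491] rot [-3.1384 -0.0047 -3.0528] F [-0.42  0.21 -4.09] open 0.0339
shift mm [ -14.4 -201.8   89.6] turn [-0.0032 -0.0047  0.0044]
```

Emit:
send_rows:
  series:
    - [-0.003,-0.034,0,0,0,0,0.9]
    - [-0.003,-0.034,0,0,0,0,0.9]
    - [-0.003,-0.034,0,0,0,0,0.9]
    - [-0.003,-0.034,0.01,0,0,0,0.9]
    - [-0.003,-0.034,0.02,0,0,0,0.9]

```text
time: 3.82
tool_pos: [0.5483, 0.2455, 0.1224]
tool_rot: [3.142, 0.002, -3.06]
contact_force: [1.9, -1.0, -4.0]
opening: 0.0343
```

Emit:
send_rows:
  series:
    - [0,-0.032,0.02,0,0,0,0.9]
    - [0,0,0.02,0,0,0,0.9]
    - [0,0,0.01,0,0,0,0.9]
    - [0,0,0,0,0,0,0.9]
    - [0,0,0,0,0,0,0.9]

```text
time: 4.23
tool_pos: [0.5499, 0.2157, 0.0711]
tool_rot: [-3.142, -0.002, -3.057]
contact_force: [1.3, 0.6, -2.8]
opening: 0.0342
```

```bash
python3 -c "
from h import *
snap(4)
to(.549,.2137,.042,3.226)
im=load('side',4)['color'][150:300,230:430,::-1]
cv2.imwrite('pics/side4c.png',cv2.resize(im,None,fx=4,fy=4,interpolation=cv2.INTER_CUBIC))
"
```

```text
t 4.33 pos [0.5509 0.2163 0.0726] rot [ 3.1412e+00  1.6000e-03 -3.0556e+00] F [-0.    0.68 -4.02] open 0.0341
shift mm [ 2.2 -2.4 30.6] turn [0.0004 0.0016 0.0015]
```

View pics/side4c.png

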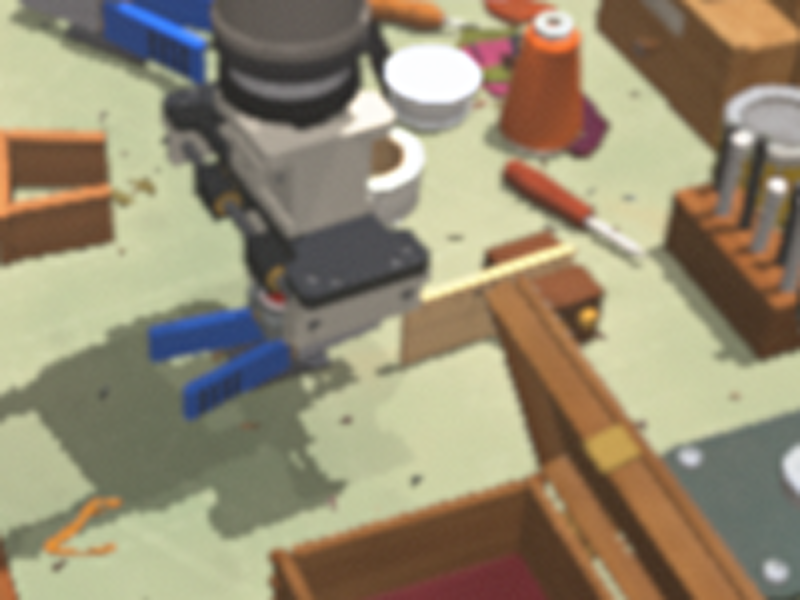

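Emit:
send_rows:
  series:
    - [0.004,-0.0024,0.015,0,0,0,0.9]
    - [0,0,0.01,0,0,0,0.9]
    - [0,0,0.004,0,0,0,0.9]
    - [0,0,0.002,0,0,0,0.9]
    - [0,0,0,0,0,0,0.9]

```text
time: 4.75
tool_pos: [0.5468, 0.2127, 0.0407]
tool_rot: [3.142, -0.0, -3.056]
contact_force: [-1.4, -0.1, -3.4]
opening: 0.0341
```

Emit:
send_rows:
  series:
    - [0,0,0.002,0,0,0,0.9]
    - [0,0,0,0,0,0,0.9]

```text
time: 4.92
tool_pos: [0.547, 0.2125, 0.039]
tool_rot: [3.141, 0.001, -3.056]
contact_force: [-0.1, -0.2, -4.6]
opening: 0.034
```

Emit:
send_rows:
  series:
    - [0,0,0.001,0,0,0,0.9]
    - [0,0,0,0,0,0,0.9]

```text
time: 5.08
tool_pos: [0.5473, 0.2125, 0.0382]
tool_rot: [3.141, 0.001, -3.056]
contact_force: [0.1, 0.2, -1.9]
opening: 0.0346
```

Emit:
send_rows:
  series:
    - [0,0,0.001,0,0,0,0.9]
    - [0,0,0,0,0,0,0.9]

```text
time: 5.25
tool_pos: [0.5475, 0.2126, 0.038]
tool_rot: [3.141, 0.002, -3.056]
contact_force: [-0.2, 0.1, 4.0]
opening: 0.0342
```

Emit:
send_rows:
  series:
    - [0,0,0,0,0,0,0.5]
    - [0,0,0,0,0,0,0.3]
    - [0,0,0,0,0,0,0.0]
    - [0,0,-0.002,0,0,0,0]
    - [0,0,-0.02,0,0,0,0]

```text
time: 5.67
tool_pos: [0.5445, 0.2116, 0.0559]
tool_rot: [-3.141, -0.007, -3.057]
contact_force: [0.0, -0.7, -0.4]
opening: 0.0631
```

Emit:
send_rows:
  series:
    - [0,0,-0.03,0,0,0,0]
    - [0,0,-0.03,0,0,0,0]
    - [0.028,0,0,0,0,0.06,0]
    - [0.028,0,0,0,0,0.06,0]
    - [0,0,0,0,0,0,0]

```text
time: 6.08
tool_pos: [0.4858, 0.2089, 0.1187]
tool_rot: [-3.141, -0.005, 3.105]
contact_force: [-0.4, -0.0, -0.2]
opening: 0.0912
```

```bash
python3 -c "
from h import *
snap(5)
to(.4921,.2145,.09,3.1056)
im=load('side',5)['color'][150:300,230:430,::-1]
cv2.imwrite('pics/side5c.png',cv2.resize(im,None,fx=4,fy=4,interpolation=cv2.INTER_CUBIC))
im=load('top',5)['color'][130:280,170:370,::-1]
cv2.imwrite('pics/top5c.png',cv2.resize(im,None,fx=4,fy=4,interpolation=cv2.INTER_CUBIC))
"
```

```text
t 6.18 pos [0.4904 0.2093 0.1192] rot [3.1415e+00 4.0000e-04 3.1078e+00] F [-0.09  0.76 -0.04] open 0.0917
shift mm [-1.6  5.2 29.2] turn [0.0001 0.0004 0.0022]
```

View pics/side5c.png

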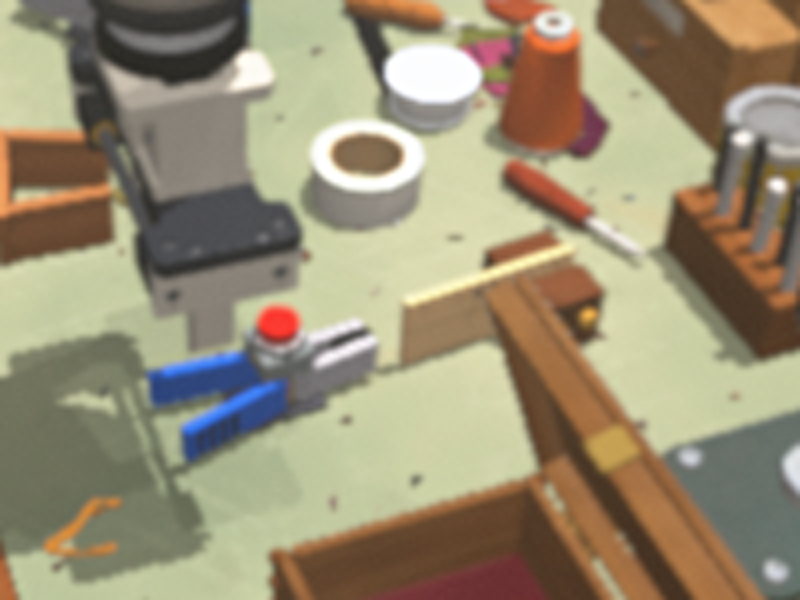

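View pics/top5c.png

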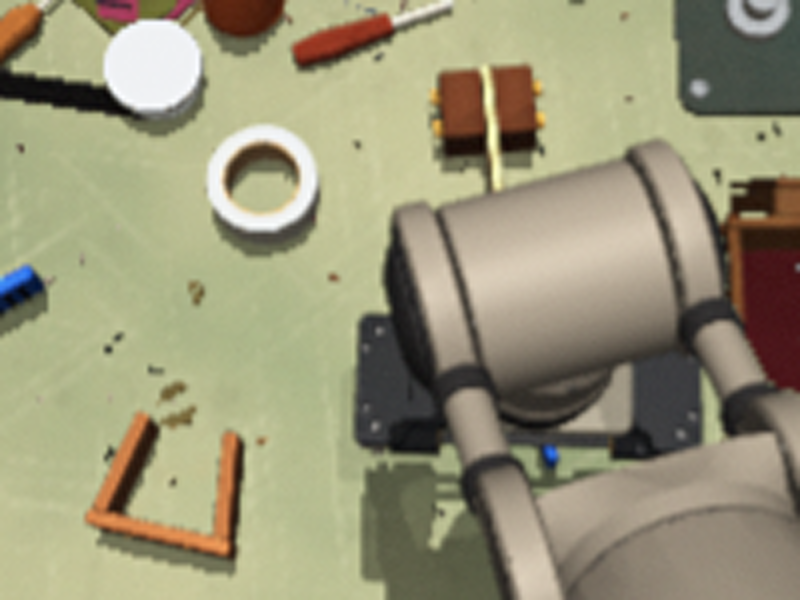

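```bash
cat > rel.py <<'E'
from h import *
def rel(i):
    np.set_printoptions(precision=4,suppress=True)
    d=load("side",i);C=cloud(d);H=hsv(d);z=C[...,2]
    s0=load("side",0);z0=cloud(s0)[...,2]
    m=box((z0>.052)&(z0<.064),200,260,320,390);v,u=np.nonzero(m);Q=plane(s0,np.c_[u,v],.058)[:,:2]
    e=np.array([np.cos(.084),np.sin(.084)]);n=np.array([-e[1],e[0]])
    c=np.median(Q@n); a=(Q@e).min()-.001
    red=((H[...,0]<8)|(H[...,0]>172))&(H[...,1]>150)
    m=box(red&(z>.064)&(z<.078),210,260,270,350);b=plane(d,[cen(m)],.07)[0,:2]
    print("button px",cen(m),m.sum(),"side-world",b,"in board frame",b@e-a,b@n-c)
    vv,uu=np.nonzero(m);pp=plane(d,np.c_[uu,vv],.07)[:,:2];print("extent mid",((pp@e).max()+(pp@e).min())/2-a,((pp@n).max()+(pp@n).min())/2-c)
if __name__=="__main__":
    import sys; rel(int(sys.argv[1]))
E
python3 rel.py 5
```

```text
button px [299.1905 230.3968] 63 side-world [0.543 0.21 ] in board frame -0.07975393540077669 0.006752421671737369
extent mid -0.079522547642501 0.006749022993114445
```

Emit:
send_rows:
  series:
    - [-0.0015,0.005,0.03,0,0,0,0]
    - [0,0,0.035,0,0,0,0]
    - [0,0,0.03,0,0,0,0]
    - [0,0,0.01,0,0,0,0]
    - [0,0,0,0,0,0,0]
  newtons: 25

```text
time: 6.6
tool_pos: [0.4916, 0.2137, 0.0112]
tool_rot: [-3.14, -0.005, 3.107]
contact_force: [-1.2, 0.3, -0.7]
opening: 0.0915
```

```bash
python3 -c "
from h import *
to(.4921,.2145,.008,3.1056)"
```

```text
t 6.60 pos [0.4916 0.2137 0.0112] rot [-3.1401 -0.0048  3.1069] F [-1.23  0.3  -0.67] open 0.0915
shift mm [-0.5  0.8  3.2] turn [-0.0015 -0.0048  0.0013]
```

Emit:
send_rows:
  series:
    - [0,0,0.004,0,0,0,0.2]
    - [0,0,0,0,0,0,0.35]
    - [0,0,0,0,0,0,0.45]
    - [0,0,0,0,0,0,0.5]
    - [0,0,0,0,0,0,0.55]
  newtons: 25

```text
time: 7.02
tool_pos: [0.4931, 0.2143, 0.0108]
tool_rot: [3.141, 0.002, 3.107]
contact_force: [0.1, -0.9, 0.8]
opening: 0.0633
```

Emit:
send_rows:
  series:
    - [0,0,0,0,0,0,0.6]
    - [0,0,0,0,0,0,0.65]
    - [0,0,0,0,0,0,0.7]
    - [0,0,0,0,0,0,0.75]
    - [0,0,0,0,0,0,0.75]

```text
time: 7.43
tool_pos: [0.4918, 0.2149, 0.0102]
tool_rot: [3.141, -0.001, 3.107]
contact_force: [-5.3, 2.4, 6.9]
opening: 0.0326
```

Emit:
send_rows:
  series:
    - [0,0,0,0,0,0,0.75]
    - [0,0,0,0,0,0,0.75]
    - [0,0,0,0,0,0,0.75]

```text
time: 7.68
tool_pos: [0.4918, 0.2149, 0.0102]
tool_rot: [3.141, -0.001, 3.107]
contact_force: [-4.6, 3.3, 7.1]
opening: 0.0329
```

```bash
python3 -c "
from h import *
snap(6)
to(.4921,.2145,.008,3.1056)
im=load('side',6)['color'][170:290,260:400,::-1]
cv2.imwrite('pics/side6c.png',cv2.resize(im,None,fx=5,fy=5,interpolation=cv2.INTER_CUBIC))
"; python3 rel.py 6
```

```text
t 7.78 pos [0.4918 0.2149 0.0102] rot [ 3.1409e+00 -9.0000e-04  3.1071e+00] F [-4.43  2.59  6.11] open 0.0327
shift mm [-0.4 -0.4  2.2] turn [ 0.0007 -0.0009  0.0015]
button px [300.2667 229.3333] 60 side-world [0.5466 0.2124] in board frame -0.07594119940054012 0.008897006115605205
extent mid -0.075287015816072 0.008777100409927102
```

View pics/side6c.png

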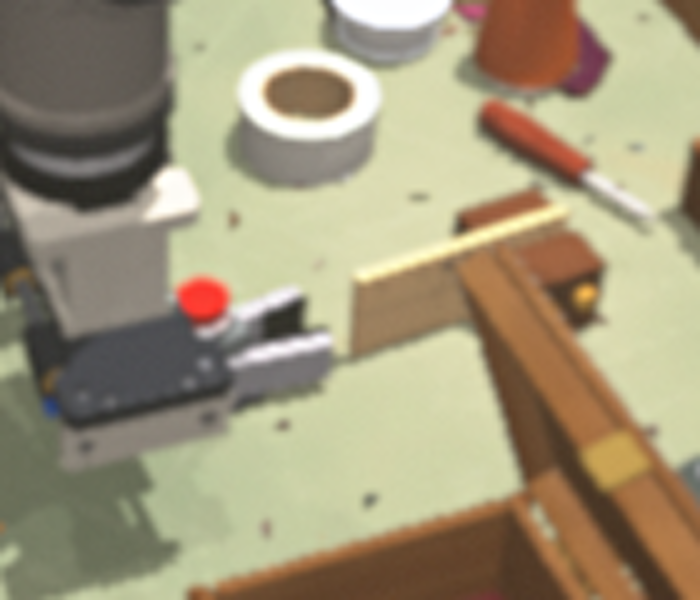

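```bash
cat > jaw.py <<'E'
from h import *
import sys
i=int(sys.argv[1]); d=load("side",i);C=cloud(d);z=C[...,2];H=hsv(d)
s0=load("side",0);z0=cloud(s0)[...,2]
m=box((z0>.052)&(z0<.064),200,260,320,390);v,u=np.nonzero(m);Q=plane(s0,np.c_[u,v],.058)[:,:2]
e=np.array([np.cos(.084),np.sin(.084)]);n=np.array([-e[1],e[0]])
c=np.median(Q@n); a=(Q@e).min()-.001
print("side board spread",np.percentile(Q@n-c,[5,95]))
m=box((H[...,1]<60)&(H[...,2]>120)&(z>.028)&(z<.042),215,260,295,345)
v,u=np.nonzero(m);P=plane(d,np.c_[u,v],.036)[:,:2]
X=(P@e-a)*1000;Y=(P@n-c)*1000
g={}
for x,y in zip(X,Y): g.setdefault(int(x//4)*4,[]).append(round(float(y),1))
for k in sorted(g): print(k,sorted(g[k]))
E
python3 jaw.py 6
```

```text
side board spread [-0.00511225  0.00417931]
-72 [-7.2]
-68 [-9.2, -8.2, -5.2, -4.2, -1.2]
-64 [-10.2, -7.2, -6.2, -3.2, -2.2]
-60 [-11.2, -9.2, -8.2, -5.3, -4.3, -1.3, -0.3]
-56 [-10.2, -7.3, -6.3, -3.3, -2.3]
-52 [-12.3, -11.3, -9.3, -8.3, -5.3, -4.3, -1.3, 16.9, 21.1, 25.2]
-48 [-10.3, -7.4, -6.3, -3.4, -2.3, 15.9, 19.0, 20.0, 23.1, 24.2, 27.3]
-44 [-12.4, -11.3, -9.4, -8.4, -5.4, -4.4, 18.0, 21.1, 22.1, 25.2, 26.3]
-40 [-14.4, -13.4, -10.4, -7.4, -6.4, -3.4, -2.4, 20.0, 23.1, 24.2, 27.3]
-36 [-16.4, -12.4, -11.4, -9.5, -8.5, -5.5, -4.5, -1.4, 21.1, 22.1, 25.2, 26.3]
-32 [-13.5, -10.5, -6.5, -3.5, -2.5, 20.0, 23.1, 24.2, 27.3, 28.4]
-28 [-15.5, -12.5, -11.5, -9.6, -8.5, -5.5, -4.5, 21.1, 22.1, 25.2, 26.3]
-24 [-17.5, -14.6, -13.5, -10.6, -7.6, -6.6, -3.6, -2.5, 23.1, 24.2, 27.3, 28.4]
-20 [-15.6, -12.6, -11.6, -8.6, -5.6, -4.6, -1.6, 21.1, 22.1, 25.2, 26.3, 29.5]
-16 [-2.6]
```

Run:
```python
from h import *
d=load("side",6)
im=cv2.resize(d["color"][170:290,260:400,::-1],None,fx=5,fy=5,interpolation=cv2.INTER_CUBIC)
o=np.array([.5466,.2124])
def seg(a,b,z,col):
    p=proj(d,[[*a,z],[*b,z]]); p=((p-[260,170]+.5)*5).astype(int); cv2.line(im,tuple(map(int,p[0])),tuple(map(int,p[1])),col,1)
for yaw,col in((-.036,(255,0,255)),(.084,(0,255,255)),(.2,(255,255,0))):
    f=np.array([np.cos(yaw),np.sin(yaw)]); seg(o-.08*f,o+.07*f,.036,col)
# board top line seg side frame
C=cloud(d);H=hsv(d);z=C[...,2]
m=box((H[...,1]<130)&(H[...,2]>185)&(z>.05)&(z<.066),200,240,325,378)
v,u=np.nonzero(m);Q=plane(d,np.c_[u,v],.058)[:,:2].astype(np.float32)
l=cv2.fitLine(Q,cv2.DIST_HUBER,0,.01,.01).ravel();print(m.sum(),np.arctan2(l[1],l[0]),l)
e=l[:2]*np.sign(l[0]);n=np.array([-e[1],e[0]]);r=(Q-l[2:])@n;print("width pct",np.percentile(r,[2,10,50,90,98]))
a=((Q-l[2:])@e).min();E=l[2:]+a*e;print("edge",E); 
b=o-E;print("button rel",b@e,b@n)
seg(E,E+.1*e,.058,(0,0,255))
cv2.imwrite("pics/side6d.png",im)
```

```text
118 0.07901603 [0.9968799  0.07893383 0.68360245 0.21546297]
width pct [-0.00417701 -0.00347771 -0.00023911  0.00357932  0.00395879]
edge [0.62395334 0.2107399 ]
button rel -0.07698095200475115 0.007760719961404451
```

View pics/side6d.png

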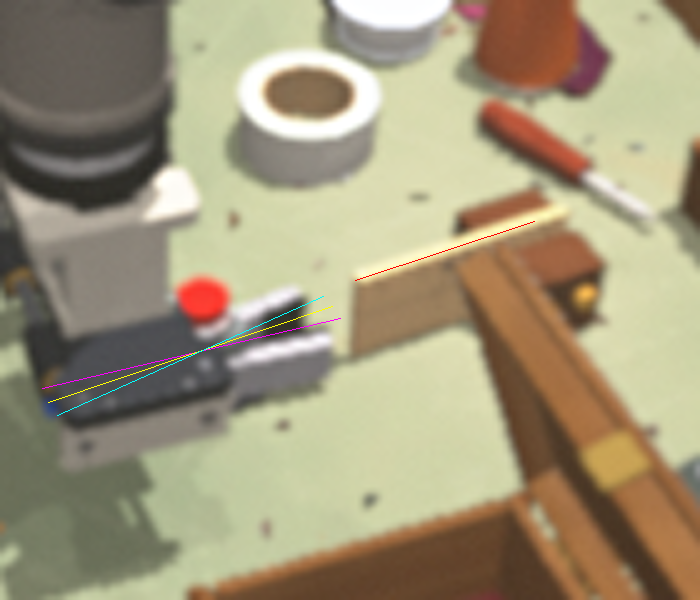

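Emit:
send_rows:
  series:
    - [0,-0.0025,-0.0015,0,0,0,0.75]
    - [0,-0.0025,0,0,0,0,0.75]
    - [0,-0.0025,0,0,0,0,0.75]
    - [0,0,0,0,0,0,0.75]

```text
time: 8.12
tool_pos: [0.4921, 0.2061, 0.0109]
tool_rot: [-3.141, -0.001, 3.106]
contact_force: [-0.2, 0.2, -2.4]
opening: 0.0327
```

```bash
python3 -c "
from h import *
snap(7)
to(.4921,.2145,.008,3.1056)
im=load('side',7)['color'][170:290,260:400,::-1]
cv2.imwrite('pics/side7c.png',cv2.resize(im,None,fx=5,fy=5,interpolation=cv2.INTER_CUBIC))
im=load('top',7)['color'][130:280,220:370,::-1]
cv2.imwrite('pics/top7c.png',cv2.resize(im,None,fx=4,fy=4,interpolation=cv2.INTER_CUBIC))
"; python3 rel.py 7; python3 jaw.py 7
```

```text
t 8.22 pos [0.4921 0.2063 0.011 ] rot [-3.1413e+00 -6.0000e-04  3.1062e+00] F [ 0.15 -0.98 -2.48] open 0.0328
shift mm [0.3 8.2 3. ] turn [-0.0003 -0.0006  0.0006]
button px [301.9016 231.8689] 61 side-world [0.5471 0.2032] in board frame -0.07619840729503657 -0.00034735314426978525
extent mid -0.07579184483952672 -0.0006977805279582971
side board spread [-0.00511225  0.00417931]
-72 [-17.9]
-68 [-19.9, -18.9, -16.0, -15.0, -12.1]
-64 [-18.0, -17.0, -14.1, -13.1, -10.2]
-60 [-20.0, -19.0, -16.1, -15.1, -12.2, -11.2, -8.2]
-56 [-22.0, -18.1, -17.1, -14.2, -13.2, -10.2]
-52 [-20.1, -19.1, -16.2, -15.2, -12.3, -11.3, 9.8, 13.9, 16.9]
-48 [-22.1, -21.1, -18.2, -17.2, -14.3, -13.3, 7.7, 8.8, 11.8, 12.8, 15.9]
-44 [-23.1, -20.2, -19.2, -16.3, -15.3, -12.4, -11.3, 9.7, 10.8, 13.8, 14.9, 16.9, 18.0]
-40 [-24.1, -22.2, -21.2, -18.3, -17.3, -14.4, -13.4, -10.4, 11.8, 12.8, 15.9, 19.0]
-36 [-24.3, -23.3, -20.3, -19.3, -16.4, -15.4, -12.4, -11.4, 10.7, 13.8, 14.9, 16.9, 18.0]
-32 [-25.3, -22.4, -21.3, -18.4, -17.4, -14.5, -13.5, 11.8, 12.8, 15.9, 19.0]
-28 [-24.4, -23.4, -20.4, -19.4, -16.5, -15.5, -12.5, -11.5, 10.7, 13.8, 14.8, 17.9]
-24 [-28.3, -25.4, -22.5, -21.5, -18.5, -17.5, -14.6, -13.5, -10.6, 11.7, 12.8, 15.9, 16.9, 20.0]
-20 [-19.5, -16.6, -15.6, -12.6, -11.6, 6.6, 9.6, 13.8, 14.8, 17.9, 19.0]
-16 [12.7]
```

View pics/side7c.png

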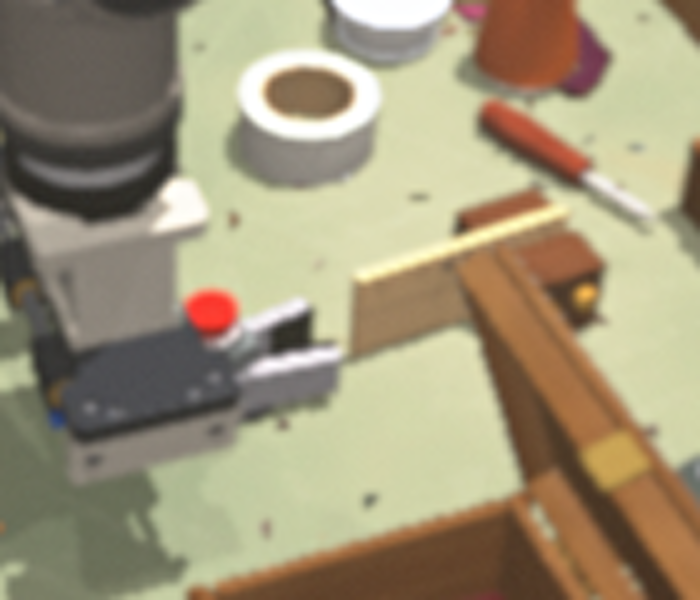

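View pics/top7c.png

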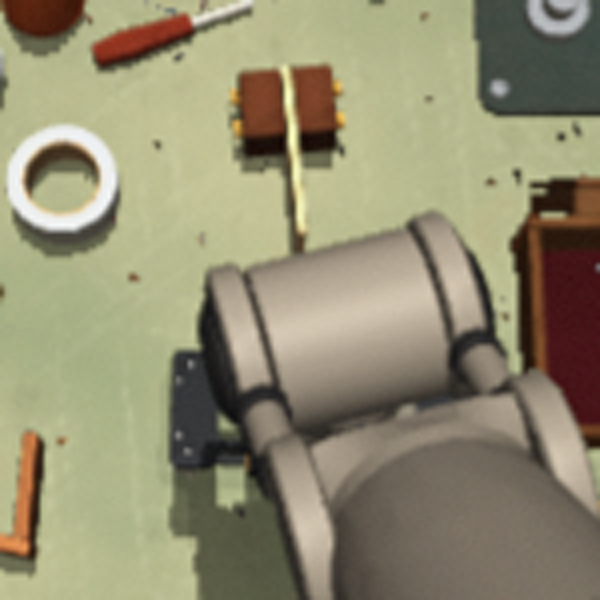

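Emit:
send_rows:
  series:
    - [-0.006,0.0007,0,0,0,0,0.75]
    - [-0.006,0.0007,0,0,0,0,0.75]
    - [-0.006,0.0007,0,0,0,0,0.75]
    - [-0.006,0.0007,0,0,0,0,0.75]
    - [0,0,0,0,0,0,0.75]

```text
time: 8.63
tool_pos: [0.5183, 0.2089, 0.0113]
tool_rot: [3.141, 0.002, 3.106]
contact_force: [0.8, -0.9, -2.7]
opening: 0.0329
```

```bash
python3 -c "
from h import *
snap(8)
to(.4921,.2145,.008,3.1056)
im=load('side',8)['color'][170:290,260:400,::-1]
cv2.imwrite('pics/side8c.png',cv2.resize(im,None,fx=5,fy=5,interpolation=cv2.INTER_CUBIC))
"; python3 rel.py 8
```

```text
t 8.73 pos [0.5168 0.2087 0.0111] rot [3.1414e+00 6.0000e-04 3.1067e+00] F [ 1.04  0.69 -3.95] open 0.0327
shift mm [24.9  4.9  3.1] turn [0.0002 0.0006 0.0011]
button px [312.1017 228.339 ] 59 side-world [0.5737 0.2059] in board frame -0.049486873160493716 0.0001113251159407247
extent mid -0.048856818349005016 -0.00013593863556662922
```

View pics/side8c.png

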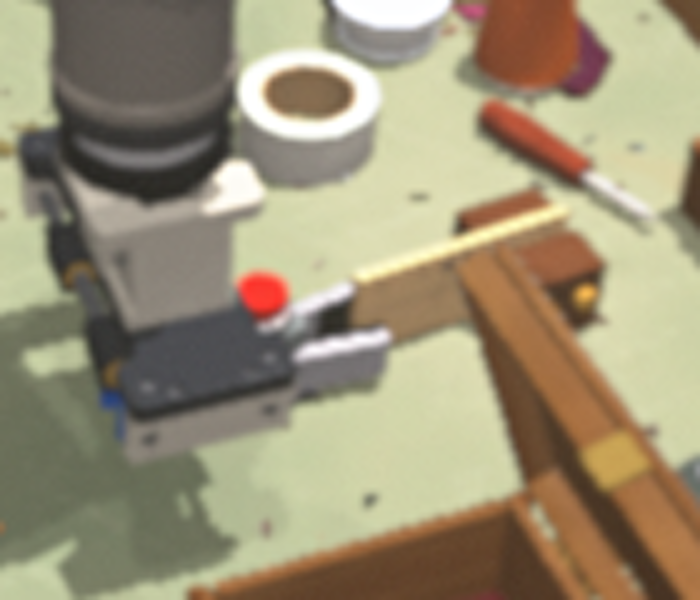

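Emit:
send_rows:
  series:
    - [-0.005,0.0006,0.0005,0,0,0,0.75]
    - [-0.005,0.0006,0,0,0,0,0.75]
    - [-0.004,0.0005,0,0,0,0,0.75]
    - [-0.003,0.0003,0,0,0,0,0.75]
    - [0,0,0,0,0,0,0.75]

```text
time: 9.15
tool_pos: [0.5345, 0.2102, 0.0108]
tool_rot: [3.141, 0.001, 3.107]
contact_force: [1.3, -0.7, -2.6]
opening: 0.0324
```

Emit:
send_rows:
  series:
    - [-0.002,0.0002,0,0,0,0,0.75]
    - [-0.0015,0.0002,0,0,0,0,0.75]
    - [0,0,0,0,0,0,0.75]

```text
time: 9.4
tool_pos: [0.5371, 0.2104, 0.0107]
tool_rot: [3.141, 0.0, 3.107]
contact_force: [-0.6, -0.2, -2.0]
opening: 0.0327
```

Emit:
send_rows:
  series:
    - [-0.0015,0.0002,0.0005,0,0,0,0.75]
    - [-0.001,0.0001,0,0,0,0,0.75]
    - [0,0,0,0,0,0,0.75]

```text
time: 9.65
tool_pos: [0.5394, 0.2106, 0.0104]
tool_rot: [3.142, -0.0, 3.107]
contact_force: [-2.5, 0.2, 0.9]
opening: 0.0325
```

Emit:
send_rows:
  series:
    - [-0.001,0.0001,0,0,0,0,0.75]
    - [0,0,0,0,0,0,0.75]

```text
time: 9.82
tool_pos: [0.5405, 0.2107, 0.0104]
tool_rot: [3.141, 0.0, 3.107]
contact_force: [-3.3, -0.4, 0.9]
opening: 0.0327
```

Emit:
send_rows:
  series:
    - [-0.001,0.0001,0,0,0,0,0.75]
    - [0,0,0,0,0,0,0.75]

```text
time: 9.98
tool_pos: [0.5416, 0.2107, 0.0103]
tool_rot: [3.141, 0.0, 3.107]
contact_force: [-3.8, 0.7, 3.1]
opening: 0.0329
```

```bash
python3 -c "
from h import *
snap(9)
to(.4921,.2145,.008,3.1056)
im=load('side',9)['color'][170:290,260:400,::-1]
cv2.imwrite('pics/side9c.png',cv2.resize(im,None,fx=5,fy=5,interpolation=cv2.INTER_CUBIC))
"; python3 rel.py 9
```

```text
t 10.08 pos [0.5415 0.2108 0.0103] rot [3.1414e+00 3.0000e-04 3.1068e+00] F [-3.41  0.12  2.33] open 0.0325
shift mm [49.5  2.   2.3] turn [0.0002 0.0003 0.0012]
button px [321.0566 225.283 ] 53 side-world [0.5974 0.2082] in board frame -0.025712899271911893 0.0003866753864614214
extent mid -0.02505861454928382 0.000413493753016414
```

View pics/side9c.png

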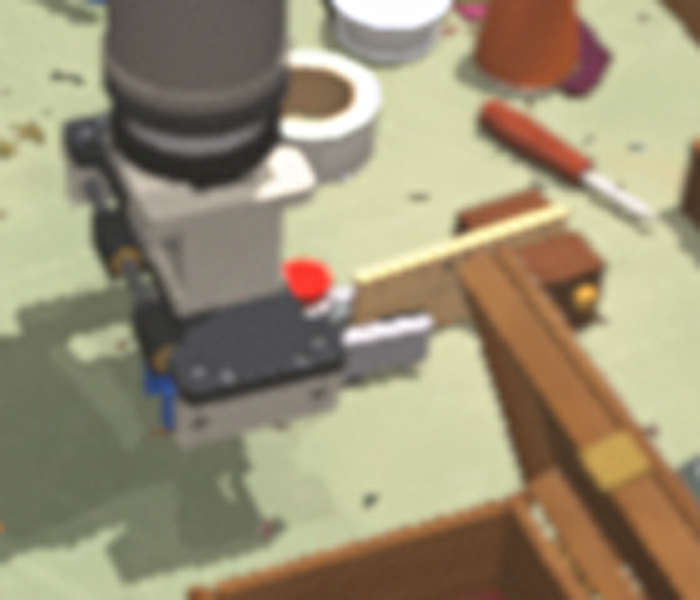

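Emit:
send_rows:
  series:
    - [-0.001,0.0001,0,0,0,0,0.75]
    - [0,0,0,0,0,0,0.75]

```text
time: 10.25
tool_pos: [0.5425, 0.2108, 0.0103]
tool_rot: [3.142, 0.0, 3.107]
contact_force: [-3.1, -0.9, 3.4]
opening: 0.0325
```

Emit:
send_rows:
  series:
    - [-0.001,0.0001,0,0,0,0,0.75]
    - [0,0,0,0,0,0,0.75]

```text
time: 10.42
tool_pos: [0.5434, 0.2109, 0.0103]
tool_rot: [3.142, -0.0, 3.107]
contact_force: [-4.5, -0.9, 4.1]
opening: 0.0329
```

Emit:
send_rows:
  series:
    - [-0.001,0.0001,0,0,0,0,0.75]
    - [0,0,0,0,0,0,0.75]

```text
time: 10.58
tool_pos: [0.5435, 0.2109, 0.0103]
tool_rot: [-3.141, -0.002, 3.107]
contact_force: [-7.6, -0.5, 6.5]
opening: 0.0326
```

Emit:
send_rows:
  series:
    - [-0.001,0.0001,0,0,0,0,0.75]
    - [0,0,0,0,0,0,0.75]

```text
time: 10.75
tool_pos: [0.5436, 0.2109, 0.0103]
tool_rot: [-3.141, -0.004, 3.107]
contact_force: [-11.4, -0.1, 9.5]
opening: 0.0325
```

```bash
python3 -c "
from h import *
snap(10)
to(.4921,.2145,.008,3.1056)
"; python3 rel.py 10; python3 jaw.py 10|tail -20
```

```text
t 10.85 pos [0.5436 0.2109 0.0103] rot [-3.141  -0.0037  3.1072] F [-10.77   0.09   7.79] open 0.0324
shift mm [51.5  1.8  2.5] turn [-0.0006 -0.0037  0.0016]
button px [322.0192 225.2115] 52 side-world [0.5996 0.2076] in board frame -0.02355136901135213 -0.0003638989491135669
extent mid -0.022934490083127534 -9.393043807975898e-05
side board spread [-0.00511225  0.00417931]
-12 [-16.7, -12.7]
-8 [-18.7, -17.7, -14.7, -10.7, -9.7, -7.7]
-4 [-20.8, -19.7, -16.8, -15.8, -12.8, -11.8]
0 [-21.8, -18.8, -17.8, -14.8, -13.8, -10.8, 11.6, 15.8]
4 [-20.9, -19.9, -16.9, -15.9, -12.9, -11.8, 7.5, 10.6, 13.7, 14.8, 17.9]
8 [-21.9, -18.9, -17.9, -14.9, -13.9, -10.9, 16.8]
12 [-23.9, -22.9, -21.0, -20.0, -17.0, -16.0, -13.0, -11.9]
16 [-25.0, -22.0, -19.0, -18.0, -15.0, -14.0, -11.0, -10.0]
20 [-24.1, -23.0, -20.1, -17.1, -16.1, -13.1, -12.0]
24 [-25.1, -22.1, -21.1, -18.1, -15.1, -14.1]
28 [-19.2, -16.2, -13.2, -12.1]
```

Emit:
send_rows:
  series:
    - [0,0,0,0,0,0,0.62]
    - [0,0,0,0,0,0,0.58]
    - [0,0,0,0,0,0,0.54]
    - [0,0,0,0,0,0,0.5]
    - [0,0,0,0,0,0,0.46]

```text
time: 11.27
tool_pos: [0.5466, 0.2111, 0.0104]
tool_rot: [3.141, 0.003, 3.107]
contact_force: [0.5, -1.0, -1.1]
opening: 0.0482
```

Emit:
send_rows:
  series:
    - [0,0,0,0,0,0,0.4]
    - [0,0,0,0,0,0,0.3]
    - [0,0,0,0,0,0,0.1]
    - [0,0,0,0,0,0,0.0]
    - [0,0,0,0,0,0,0]

```text
time: 11.68
tool_pos: [0.5456, 0.211, 0.0102]
tool_rot: [3.141, 0.0, 3.107]
contact_force: [-0.5, -0.2, -0.5]
opening: 0.0767
```

```bash
python3 -c "
from h import *
snap(11)
to(.4921,.2145,.008,3.1056)
im=load('side',11)['color'][170:290,260:400,::-1]
cv2.imwrite('pics/side11c.png',cv2.resize(im,None,fx=5,fy=5,interpolation=cv2.INTER_CUBIC))
"; python3 rel.py 11
```

```text
t 11.78 pos [0.5455 0.211  0.0102] rot [3.1415e+00 2.0000e-04 3.1068e+00] F [-0.13  0.64 -0.58] open 0.0847
shift mm [53.5  1.6  2.2] turn [0.0001 0.0002 0.0012]
button px [322.1224 225.2857] 49 side-world [0.5997 0.2073] in board frame -0.023451972962748924 -0.0006925870265633849
extent mid -0.023199354959767216 -9.393043807975898e-05
```

View pics/side11c.png

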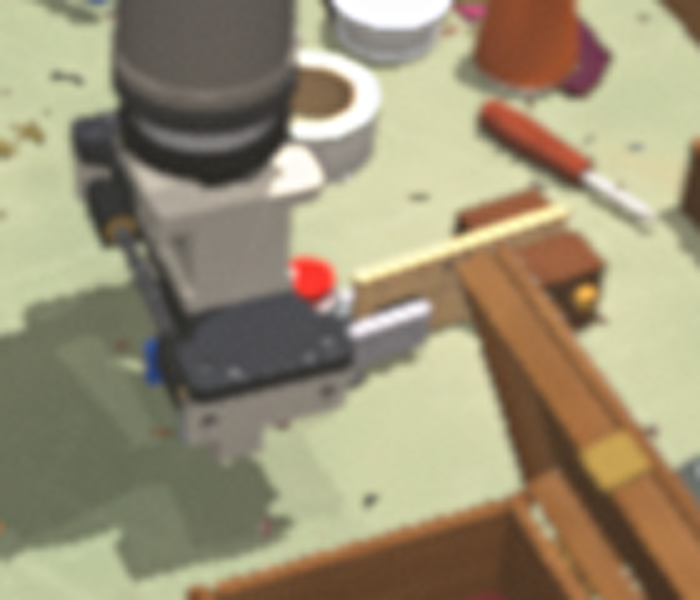

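Emit:
send_rows:
  series:
    - [0,0,-0.01,0,0,0,0]
    - [0,0,-0.03,0,0,0,0]
    - [0,0,-0.035,0,0,0,0]
    - [0,0,-0.035,0,0,0,0]
    - [0.02,0,-0.02,0,0,0,0]

```text
time: 12.2
tool_pos: [0.5294, 0.2118, 0.145]
tool_rot: [3.139, 0.009, 3.106]
contact_force: [0.2, -1.1, 1.1]
opening: 0.0918
```

Emit:
send_rows:
  series:
    - [0.02,0.035,0,0,0,0,0.5]
    - [0.02,0.038,0,0,0,0,1]
    - [0,0.04,0,0,0,0,1]
    - [0,0.04,0,0,0,0,1]
    - [0,0.04,0,0,0,0,1]
  newtons: 20

```text
time: 12.62
tool_pos: [0.4923, 0.4067, 0.1418]
tool_rot: [3.141, 0.001, 3.107]
contact_force: [0.6, 0.6, 0.2]
opening: 0.0634
```

```bash
python3 -c "
from h import *
snap(12)
to(.4921,.2145,.008,3.1056)
im=load('side',12)['color'][170:290,260:400,::-1]
cv2.imwrite('pics/side12c.png',cv2.resize(im,None,fx=5,fy=5,interpolation=cv2.INTER_CUBIC))
im=load('top',12)['color'][130:270,230:370,::-1]
cv2.imwrite('pics/top12c.png',cv2.resize(im,None,fx=4,fy=4,interpolation=cv2.INTER_CUBIC))
"; python3 rel.py 12
```

```text
t 12.72 pos [0.4917 0.4103 0.1408] rot [3.1386e+00 1.5000e-03 3.1117e+00] F [ 0.08 -0.97  0.19] open 0.0554
shift mm [  -6.  -196.1  132.3] turn [0.003  0.0015 0.0061]
button px [321.1562 225.4219] 64 side-world [0.5974 0.2076] in board frame -0.0257248748266915 -0.0001347126614267835
extent mid -0.025315887625171563 -9.393043807975898e-05
```

View pics/side12c.png

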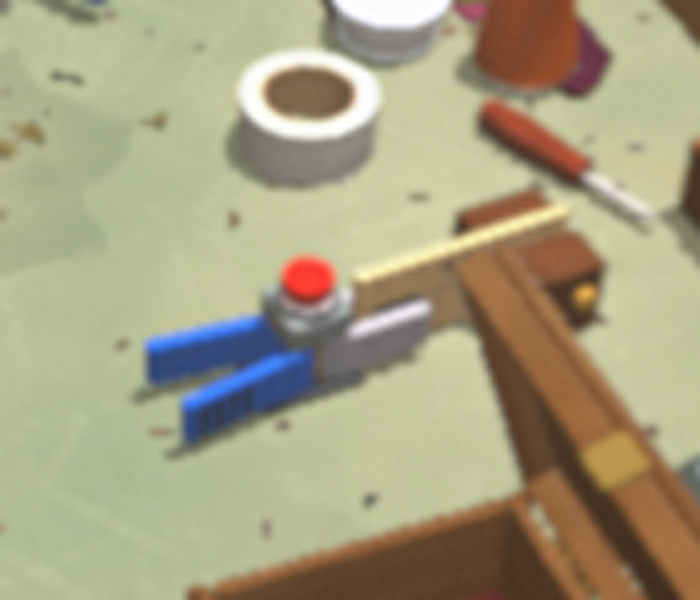

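View pics/top12c.png

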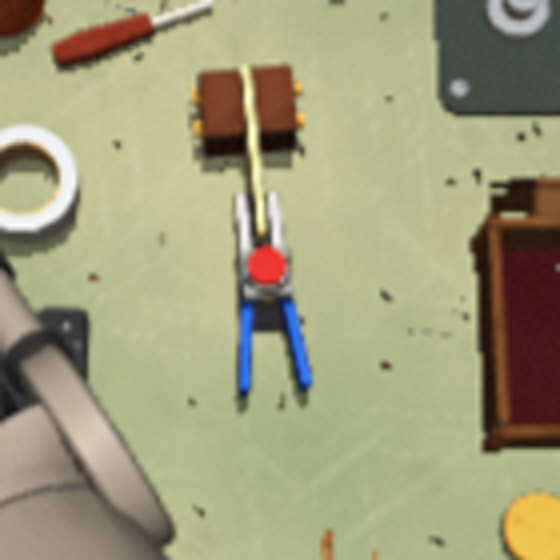

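Run:
```python
from h import *
for n,b in(("top",(180,215,285,310)),("side",(218,235,310,332))):
    d=load(n,12);C=cloud(d);H=hsv(d);red=((H[...,0]<8)|(H[...,0]>172))&(H[...,1]>150)
    m=box(red&(C[...,2]>.06),*b);print(n,m.sum(),cen(m),plane(d,[cen(m)],.07),"z",np.median(C[m][:,2]))
    g=box(~red&(H[...,1]<60)&(C[...,2]>.046)&(C[...,2]<.062),*(b[0]-5,b[1]+8,b[2]-8,b[3]+8)); print("housing z",np.median(C[g][:,2]),g.sum())
to(.601,.2125,.11,3.107)
```

```text
top 68 [296.07352941 195.91176471] [[0.6003216  0.21448434 0.07      ]] z 0.07056164619585359
housing z 0.053743260474495735 72
side 64 [321.15625  225.421875] [[0.5973866  0.20764049 0.07      ]] z 0.06916001920896642
housing z 0.053065988846075496 116
t 12.72 pos [0.4917 0.4103 0.1408] rot [3.1386e+00 1.5000e-03 3.1117e+00] F [ 0.08 -0.97  0.19] open 0.0554
shift mm [-115.1 -194.5   30.4] turn [0.003  0.0015 0.0047]
```

Emit:
send_rows:
  series:
    - [-0.023,-0.039,0,0,0,0,1]
    - [-0.023,-0.039,0,0,0,0,1]
    - [-0.023,-0.039,0,0,0,0,1]
    - [-0.023,-0.039,0,0,0,0,1]
    - [-0.023,-0.038,0,0,0,0,1]

```text
time: 13.13
tool_pos: [0.5931, 0.2199, 0.1411]
tool_rot: [3.142, 0.0, 3.107]
contact_force: [-0.1, 0.8, -0.2]
opening: 0.0216
```

Emit:
send_rows:
  series:
    - [0,0,0.02,0,0,0,1]
    - [0,0,0.01,0,0,0,1]
    - [0,0,0,0,0,0,1]
    - [0,0,0,0,0,0,1]

```text
time: 13.47
tool_pos: [0.5916, 0.2227, 0.1099]
tool_rot: [-3.141, -0.002, 3.108]
contact_force: [0.8, 0.5, 1.2]
opening: 0.0005
```

```bash
python3 -c "
from h import *
snap(13)
to(.601,.2135,.085,3.107)
im=load('side',13)['color'][130:270,260:400,::-1]
cv2.imwrite('pics/side13c.png',cv2.resize(im,None,fx=4,fy=4,interpolation=cv2.INTER_CUBIC))
"
```

```text
t 13.57 pos [0.5923 0.2234 0.1111] rot [3.1412e+00 7.0000e-04 3.1088e+00] F [-0.1   0.28  0.01] open 0.0002
shift mm [-9.  -9.6 26.1] turn [0.0004 0.0007 0.0018]
```

View pics/side13c.png

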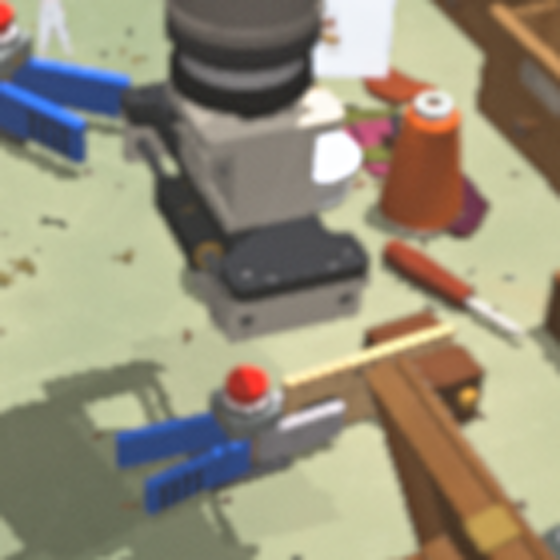

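Emit:
send_rows:
  series:
    - [-0.009,-0.0095,0.01,0,0,0,1]
    - [0,0,0.015,0,0,0,1]
    - [0,0,0,0,0,0,1]
    - [0,0,0,0,0,0,1]

```text
time: 13.9
tool_pos: [0.601, 0.2121, 0.0845]
tool_rot: [-3.141, -0.002, 3.107]
contact_force: [-0.6, -0.6, 1.2]
opening: 0.0004
```

```bash
python3 -c "
from h import *
snap(14)
to(.601,.2135,.075,3.107)
im=load('side',14)['color'][150:270,260:400,::-1]
cv2.imwrite('pics/side14c.png',cv2.resize(im,None,fx=5,fy=5,interpolation=cv2.INTER_CUBIC))
"
```

```text
t 14.00 pos [0.6017 0.2124 0.0858] rot [3.1413e+00 7.0000e-04 3.1073e+00] F [-0.24  0.2   0.61] open 0.0005
shift mm [ 0.7  1.  10.8] turn [0.0003 0.0007 0.0003]
```

View pics/side14c.png

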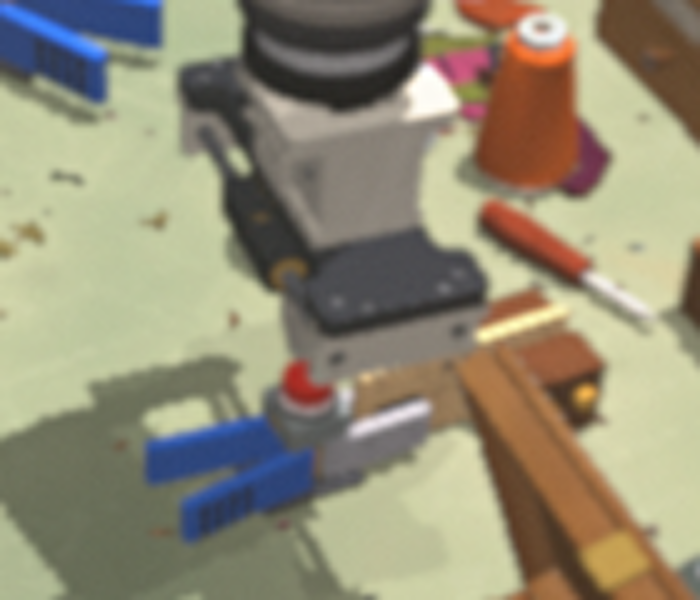

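Emit:
send_rows:
  series:
    - [0.0005,0.001,0.007,0,0,0,1]
    - [0,0,0.005,0,0,0,1]
    - [0,0,0,0,0,0,1]
    - [0,0,0,0,0,0,1]

```text
time: 14.33
tool_pos: [0.6006, 0.2132, 0.0728]
tool_rot: [-3.141, -0.001, 3.107]
contact_force: [-0.4, 0.2, -0.6]
opening: 0.0006
```

Emit:
send_rows:
  series:
    - [0,0,0.0015,0,0,0,1]
    - [0,0,0.001,0,0,0,1]
    - [0,0,0.001,0,0,0,1]
    - [0,0,0,0,0,0,1]

```text
time: 14.67
tool_pos: [0.601, 0.2132, 0.0699]
tool_rot: [3.141, 0.0, 3.107]
contact_force: [0.5, -0.9, 2.2]
opening: 0.0006
```

Emit:
send_rows:
  series:
    - [0,0,0.001,0,0,0,1]
    - [0,0,0.001,0,0,0,1]
    - [0,0,0,0,0,0,1]

```text
time: 14.92
tool_pos: [0.601, 0.2133, 0.0678]
tool_rot: [3.141, 0.0, 3.107]
contact_force: [0.1, -0.0, 3.0]
opening: 0.0004
```

Emit:
send_rows:
  series:
    - [0,0,0.001,0,0,0,1]
    - [0,0,0.0008,0,0,0,1]
    - [0,0,0,0,0,0,1]

```text
time: 15.17
tool_pos: [0.601, 0.2132, 0.066]
tool_rot: [3.141, 0.0, 3.107]
contact_force: [-1.2, -0.7, 3.2]
opening: -0.0
```

Emit:
send_rows:
  series:
    - [0,0,0.0008,0,0,0,1]
    - [0,0,0,0,0,0,1]
    - [0,0,0,0,0,0,1]

```text
time: 15.42
tool_pos: [0.601, 0.2133, 0.0653]
tool_rot: [3.141, 0.0, 3.107]
contact_force: [-0.2, -1.0, 5.4]
opening: 0.0004
```

Emit:
send_rows:
  series:
    - [0,0,0.0004,0,0,0,1]
    - [0,0,0,0,0,0,1]

```text
time: 15.58
tool_pos: [0.601, 0.2132, 0.0653]
tool_rot: [3.141, 0.001, 3.107]
contact_force: [-0.9, -1.2, 7.4]
opening: 0.0006
```

```bash
python3 -c "
from cell import observe
o=observe();print(o['time'],o['tool_pos'],o['contact_force'])"
```

```text
15.5833 [0.60103656 0.21323075 0.06528073] [-0.94536696 -1.23741786  7.3942154 ]
```

Emit:
send_rows:
  series:
    - [0,0,0,0,0,0,1]
    - [0,0,0,0,0,0,1]
    - [0,0,0,0,0,0,1]
    - [0,0,0,0,0,0,1]
    - [0,0,0,0,0,0,1]

```text
time: 16.0
tool_pos: [0.601, 0.2132, 0.0653]
tool_rot: [3.141, 0.001, 3.107]
contact_force: [-1.5, -0.9, 6.6]
opening: 0.0008
```

Emit:
send_rows:
  series:
    - [0,0,0,0,0,0,1]
    - [0,0,0,0,0,0,1]
    - [0,0,0,0,0,0,1]
    - [0,0,0,0,0,0,1]
    - [0,0,0,0,0,0,1]

```text
time: 16.42
tool_pos: [0.601, 0.2132, 0.0653]
tool_rot: [3.141, 0.001, 3.107]
contact_force: [-1.8, -0.0, 6.2]
opening: 0.0004
```

Emit:
send_rows:
  series:
    - [0,0,0.002,0,0,0,1]
    - [0,0,0.002,0,0,0,1]
    - [0,0,0.002,0,0,0,1]
    - [0,0,0.001,0,0,0,1]
    - [0,0,0,0,0,0,1]

```text
time: 16.83
tool_pos: [0.6011, 0.2133, 0.06]
tool_rot: [3.141, 0.002, 3.107]
contact_force: [-4.6, -1.1, 17.8]
opening: 0.0004
```

Emit:
send_rows:
  series:
    - [0,0,0.001,0,0,0,1]
    - [0,0,0,0,0,0,1]
    - [0,0,0,0,0,0,1]

```text
time: 17.08
tool_pos: [0.6012, 0.2133, 0.0599]
tool_rot: [3.141, 0.002, 3.107]
contact_force: [-7.1, -1.5, 22.6]
opening: 0.0006
```

```bash
python3 -c "
from h import *
snap(15)
to(.601,.2135,.075,3.107)
im=load('side',15)['color'][150:270,260:400,::-1]
cv2.imwrite('pics/side15c.png',cv2.resize(im,None,fx=5,fy=5,interpolation=cv2.INTER_CUBIC))
"
```

```text
t 17.18 pos [0.6012 0.2133 0.0599] rot [3.1412e+00 2.1000e-03 3.1070e+00] F [-6.86 -2.43 22.92] open 0.0003
shift mm [  0.2   0.2 -15.1] turn [ 0.0004  0.0021 -0.    ]
```

View pics/side15c.png

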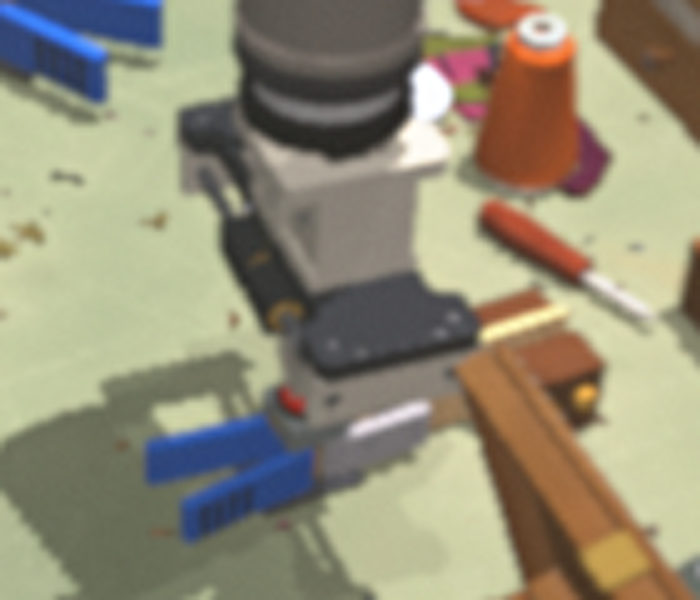

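Stalled at 59.9 mm with 22.6 N, so the button is at the bottom. Next: raise and clear away.

Emit:
send_rows:
  series:
    - [0,0,-0.004,0,0,0,1]
    - [0,0,-0.006,0,0,0,1]
    - [0,0,-0.015,0,0,0,1]
    - [0,0,-0.03,0,0,0,1]
    - [0,0,-0.03,0,0,0,1]

```text
time: 17.6
tool_pos: [0.5998, 0.2129, 0.1409]
tool_rot: [-3.141, -0.004, 3.107]
contact_force: [1.1, 0.4, 1.1]
opening: 0.0005
```

Emit:
send_rows:
  series:
    - [0.02,0.035,-0.01,0,0,0,1]
    - [0.03,0.04,0,0,0,0,1]
    - [0.03,0.04,0,0,0,0,1]
    - [0.02,0.04,0,0,0,0,1]
    - [0,0.04,0,0,0,0,1]

```text
time: 18.02
tool_pos: [0.5148, 0.3963, 0.1516]
tool_rot: [-3.14, -0.003, 3.108]
contact_force: [1.2, 1.9, 1.0]
opening: 0.0006
```

Emit:
send_rows:
  series:
    - [0,0,0,0,0,0,1]
    - [0,0,0,0,0,0,1]
    - [0,0,0,0,0,0,1]

```text
time: 18.27
tool_pos: [0.5182, 0.3948, 0.1509]
tool_rot: [-3.14, -0.001, 3.108]
contact_force: [0.1, 0.4, 0.4]
opening: 0.0004
```

```bash
python3 -c "
from h import *
snap(16)
to(.601,.2135,.075,3.107)
im=load('side',16)['color'][170:290,260:400,::-1]
cv2.imwrite('pics/side16c.png',cv2.resize(im,None,fx=5,fy=5,interpolation=cv2.INTER_CUBIC))
im=load('top',16)['color'][130:270,230:370,::-1]
cv2.imwrite('pics/top16c.png',cv2.resize(im,None,fx=4,fy=4,interpolation=cv2.INTER_CUBIC))
for n,b in(('top',(180,215,285,310)),('side',(218,235,310,332))):
    d=load(n,16);C=cloud(d);H=hsv(d);red=((H[...,0]<8)|(H[...,0]>172))&(H[...,1]>150)
    m=box(red&(C[...,2]>.055),*b);print(n,m.sum(),cen(m),plane(d,[cen(m)],.07),'z',np.median(C[m][:,2]))
"; python3 rel.py 16
```

```text
t 18.37 pos [0.5188 0.3939 0.1513] rot [-3.1409e+00 -7.0000e-04  3.1055e+00] F [-0.07 -0.66 -0.59] open -0.0000
shift mm [ -88.7 -177.2   76.4] turn [-0.0007 -0.0007 -0.0015]
top 68 [296.07352941 195.91176471] [[0.6003216  0.21448434 0.07      ]] z 0.07048794661804259
side 64 [321.15625  225.421875] [[0.5973866  0.20764049 0.07      ]] z 0.06866405861235159
button px [321.1905 225.3651] 63 side-world [0.5975 0.2078] in board frame -0.02556063821046628 3.1621864150233048e-06
extent mid -0.025315887625171563 -9.393043807975898e-05
```

View pics/side16c.png

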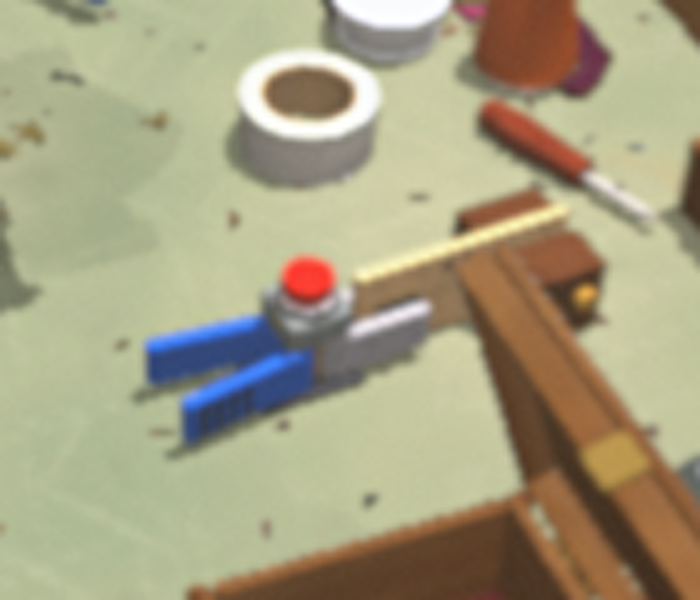

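View pics/top16c.png

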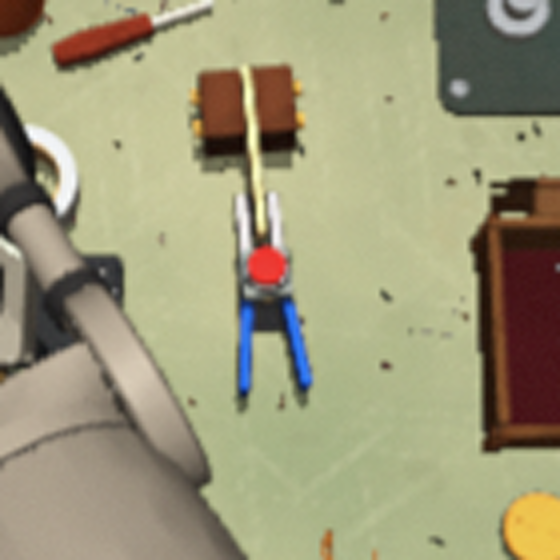

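Stamp in place (button at side px 321,225 and top px 296,196, both unchanged by the press); button back up at 70 mm; arm clear.

```bash
python3 -c "
from cell import workorder,observe
print(workorder.hand_in(), observe()['time'])"
```

```text
the job is handed in; nothing more can be done
the job is handed in; nothing more can be done
```

The stamp is clipped on the board and has printed, and the job was handed in at about 18.4 s of the 64 s allowed. No verdict was reported.

**What I did:**
- I lifted the smaller stamp out of the dock by its housing and stood it in front of the board.
- I squeezed the handles to the stop and slid the stamp on until the push force rose to 11 N and it moved no further. Then I let go.
- I pressed the button to the halfway stop, where it stalled at 65.3 mm with 6 to 7 N, and held it for about 1 s.
- I pressed it fully down, where it stalled at 59.9 mm with 22.6 N, then released it and moved the arm clear.

**Last checks:**
- The pin sits 25.5 mm in front of the board edge (26 mm expected) and within 0.5 mm of the board's line.
- The button is back up, at 70.5 mm in the top camera and 68.7 mm in the side camera. The housing top was at 53–54 mm before the press, which fits the sole being on the table.
- The stamp's position did not change during pressing.
- The tape and beeswax, as far as the last crops show them, look unmoved. I did not check the sanding block again, but the arm never went near it.

**Disagreements:**
- The two cameras differed by about 6–7 mm in y, so I steered by side-camera measurements of the stamp relative to the board.
- The angle I read off the open jaws differed from the gripper's by about 0.1–0.2 rad. The clamped stamp looks straight along the board.

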